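Swap the battery pack of the counter scanner

ROBOT

A 7-joint arm with a two-finger parallel gripper is mounted at the origin on the work surface. World frame = base frame: x ahead of the robot, y to its left, z up, the work surface at z = 0. Lengths are in m, angles in rad, forces in N, time in s.
With the tool pointing down it reaches from about 0.35 to 0.775 m from the base axis. Payload 3.1 kg.
Tool frame: the origin (TCP) lies midway between the tips of the shut fingers; the grasp point (between the pads) lies 19 mm behind it (env.grip_point_offset is the distance from the TCP to the grasp point, in m); x points along the fingers, y is the direction in which the jaws open and shut, and the axes are right-handed (so a half turn about x gives the same grasp; the last joint's range is limited). The gripper opens to 85 mm and grips with 20 to 120 N. Pads are 22 mm wide; open, the fingers measure 114 mm over their backs; the gripper's body (76 mm by 85 mm) begins 54 mm behind the grasp point. The pads swing forward as they close: fully open they stand 13 mm farther back than shut.
Start: joints at [-1.304, 0.311, 0.014, 1.512, -0.004, 1.319, -0.027], TCP at [0.167, 0.524, 0.231] pointing down, gripper open.
Joint ranges: [-2.7, 2.7], [-0.3, 1.91], [-1.27, 1.3], [0.12, 2.57], [-1.44, 4.58], [0.2, 2.03], [-3.05, 3.05]. Speed limits (rad/s): [2.79, 2.79, 3.14, 3.14, 3.14, 3.14, 3.14].

INTERFACE

Orientations are given as a rotation vector (axis times angle).
In Python, from workcell import env gives the robot as it stands. The module is installed in compiled form; this text tells all that it offers.
- The arm moves only by the tool apply_moves, never from a script. Its argument "targets" is a list of rows, each a list of 7 numbers: the shift along the tool's x, y, z in mm, then the turn, a rotation vector about the tool's x, y, z in rad, then the closure, from 0 (fully open) to 1 (shut). A call has 1 to 10 rows; each row shifts and turns the commanded pose from where the row before left it, along the tool's axes as they then stand; what a row does not reach is not made up. A row lasts 1/8 s, in which the tool goes at most 62.5 mm and 10.7 degrees, less where a joint would pass 70% of its speed; a pose out of reach is approached as far as the arm can. A call with a gripper value outside its range is refused whole. The fingers move at their own pace and stop on an object; "force" is the grip in N (left out, the last holds). Time passes only in rows, so rows that do not move let the fingers close. It gives the time, the measured TCP pose, the force and the opening at its end, in the units of the state.
- env.get_state(): the state, without advancing time (a new reading comes with each control period).
- env.grab_frame(name): name is "side" or "top" or "wrist"; returns the picture (400x640x3 uint8, blue, green, red); there is no depth.
- env.get_calibration(name): a dict with "fx", "fy", "cx", "cy" (pixels), "dist" ([k1, k2, p1, p2, k3] as OpenCV has them; the pictures are not rectified), "view" (4x4, takes a point from world to camera coordinates); the wrist camera has in their place "T_tool_cam" (4x4, takes a point from camera to tool coordinates, whose origin is the TCP and whose axes are the tool frame's). Camera axes: x right, y up, looking along -z (the intrinsics and any distortion apply to the point x, -y, -z); pixel columns grow to the right and rows downward; lengths in m; the calibration is good to about 2 mm. A picture is of the moment at which its call begins: read the wrist's pose just before it. get_calibration takes no time and is no camera call.
- env.close_job(): hands the job in, once; it reports no verdict.
Trained networks look in the newest picture that a camera, given by its name, has taken for a name from the list of things; names that differ only in an ending like _2 or _b are one class to them, and where a whole thing is asked for, a point or a joint stands for the part that bears it (a point fixed in the world has none). Each returns a list of dicts, best first, with "confidence" (0 to 1); they miss things now and then, are a little off and sometimes report something else, mostly with a low value. They report only what shows in the picture. A call takes as long as a camera call. They do not tell look-alikes from the thing itself.
- env.cut_out(camera, target): "region" (400x640 bool, what is visible of it).
- env.landmark_of(camera, target): "point" ([x, y, z] in m, in the coordinates of the camera as it stood for that picture, good to about 4 mm: a listed point, or the origin of a listed thing).
The state is a dict: "time": time; "joint_positions": joint angles; "joint_vel": joint speeds; "tau": joint torques, N m; "position": TCP position; "eef_rot": TCP orientation; "force": force on the tool from outside, world axes, zero at the start; "ft_torque": the same for the moment, N m; "opening": finger opening in m.
Only numpy, scipy, OpenCV 4.12 (cv2) and the standard library are available. Lean on these libraries where they do the work, as an engineer would, in place of code of your own. Each camera call takes 0.05 s, during which the arm holds its last target.

TASK

The orange-topped battery pack in the counter scanner is empty: press it to pop it up, lift it out and set it down in the blue return tray, not dropping it. Then load the green-topped pack, green side up, and press it down until the catch keeps it down below the rim when you let go. Never press the packs or the scanner with more than 25 N, and leave the other things on the counter where they are.

Things in the scene. Friction and masses are not known exactly. Their poses are not given: they have to be found in the camera images.
- bay_rim (a point): Centre of the upright battery slot's mouth in the fixed scanner, level with its flat rim, 95 mm above the counter. x: along the slot's long side, to the raised scanner head; y: its short side; z up. Slot 62.4 (x) by 38.4 mm (y); the white mouth flares out 7 mm all round over the top 8 mm. Black block 92 x 80 mm; grey head at x 46 to 126 mm, 25 mm above the rim.
- bay: The scanner, origin on the counter below bay_rim. A sprung lift (3 to 9 N if slow) with a push-push catch carries the pack. Raised, the pack stands 10 to 18 mm above the rim. Press it about 27 mm down and let go: it comes back 7 mm and stays caught, its top 2 to 9 mm below the rim (unknown beforehand). Just past the catch point is a stiff rubber stop (10 N/mm): a steep force rise means far enough.
- spent_center (a point): Centre of the empty battery pack, a grey upright block 60 mm (its x) by 36 mm (its y) by 60 mm high with an ORANGE top, about 0.18 kg. It starts caught down in the slot. Its z axis points to the orange top.
- fresh_center (a point): Centre of the charged battery pack, same size and mass (60 x 36 x 60 mm), with a GREEN top. It starts standing upright on the counter, centre 30 mm up. Its z axis points to the green top; either way round fits the slot.
- tray: Blue open return tray, fixed, 150 mm (x) by 130 mm (y), 30 mm high, walls and floor 4 to 5 mm thick. Origin at the centre of its underside.
- syrup: Bystander: amber syrup bottle, 64 mm diameter, 190 mm tall; origin at the centre of its underside.
- cup: Bystander: lidded paper takeaway cup, 85 mm diameter, 110 mm tall; origin at the centre of its underside.
- sachets: Bystander: open black box of brown sugar sachets, 110 x 75 mm, 95 mm tall; origin at the centre of its underside.
- napkins: Bystander: stack of white paper napkins, 122 x 122 x 42 mm; origin at the centre of its underside.
- mug: Bystander: white mug, 76 mm diameter without its handle, 85 mm tall; origin at the centre of its underside.
- sugar: Bystander: glass jar with a steel cap, 60 mm diameter, 80 mm tall; origin at the centre of its underside.
- spent: The empty pack; origin at the centre of its underside (30 mm below spent_center). Caught down it is too deep to grip: press its top about 7 mm further (5 to 9 N, then the stiff stop; 14 N is enough) and let go, and the lift raises it 19 mm. Shut fingers fit in the slot's mouth to press.
- fresh: The charged pack; origin at the centre of its underside (30 mm below fresh_center). Set in the slot it rests on the raised lift, top 10 to 18 mm above the rim, and must be let go and pressed with shut fingers. One more press after it is caught would free it again.
Things that resemble listed ones, but are neither listed nor needed, are in the scene too. Leave any turquoise look-alike of the bay alone.

How it is judged:
On the way, in this order (a step that is already met when the one before it is completed fails the run):
1. the empty pack has popped up in the slot (x of spent_center in the frame of bay between -0.005 and 0.005 m and y of spent_center in the frame of bay between -0.005 and 0.005 m and z of spent_center in the frame of bay between 0.07 and 0.093 m), for 0.2 s.
2. the empty pack lies released in the return tray (x of spent_center in the frame of tray between -0.072 and 0.072 m and y of spent_center in the frame of tray between -0.062 and 0.062 m and z of spent_center in the frame of tray between 0 and 0.045 m and linear speed of spent below 0.02 m/s and contact force between the fingers and spent below 0.1 N), for 0.2 s.
At the end, for the whole second after the job is handed in: Green-topped pack upright in the slot (within 0.08 rad, 5 mm of its centre), green side up, caught with its top below the rim (centre 52 to 67 mm above the counter); empty pack in the blue tray (centre within its walls, under 45 mm high); both let go and at rest (x of fresh_center in the frame of bay between -0.005 and 0.005 m and y of fresh_center in the frame of bay between -0.005 and 0.005 m and z of fresh_center in the frame of bay between 0.052 and 0.067 m and angle between fresh_center's own z axis and vertical below 0.08 rad and x of spent_center in the frame of tray between -0.072 and 0.072 m and y of spent_center in the frame of tray between -0.062 and 0.062 m and z of spent_center in the frame of tray between 0 and 0.045 m and linear speed of each of fresh, spent below 0.02 m/s); the robot touches nothing.
It fails at once if the empty pack presses or knocks against the scanner with more than 25 N (contact force between spent and bay above 25 N).
It fails at once if the charged pack presses or knocks against the scanner with more than 25 N (contact force between fresh and bay above 25 N).
It fails at once if the fingers press on the scanner with more than 25 N (contact force between the fingers and bay above 25 N).
It fails at once if the empty pack is dropped (falls free from more than about 25 mm) (linear speed of spent above 0.7 m/s and contact force between the fingers and spent below 0.1 N).
It fails at once if a bystander is moved by more than 30 mm (distance of any of syrup, cup, sachets, napkins, mug, sugar from where it was at the start of the episode above 0.03 m).
It also fails if it takes over 72 s, if anything falls off the work surface, if the arm or the gripper's body presses on something with over 40 N, if the wrist force passes 120 N, or if a joint passes its speed limit or range.

## Working session

There is one attempt and no reset: what is moved stays moved. The work goes in short steps, Python scripts to look and compute and a tool call to move; the robot and the scene stay as the last step left them, time stands still between calls to the robot, and variables do not carry over. Pictures are saved under pics/ and viewed, and the job is handed in when it is done.

Besides the shell and the picture viewer there is one more tool, called after ">>>" in YAML: its name, and indented under it one key for each argument. apply_moves: Moves the arm, as the interface text tells. Its arguments: {"type":"object","properties":{"targets":{"type":"array"},"force":{"type":"number"}},"required":["targets"]}

```bash
mkdir -p pics
python3 - <<'E'
from workcell import env
import cv2,numpy as np
s=env.get_state()
for k,v in s.items(): print(k,np.round(v,4))
print(env.grip_point_offset)
for n in ["side","top","wrist"]:
    f=env.grab_frame(n); cv2.imwrite(f"pics/{n}0.png",f)
    c=env.get_calibration(n); print(n,{k:np.round(v,4).tolist() for k,v in c.items()})
E
```

```text
time 0.0
joint_positions [-1.3037  0.3118  0.014   1.5131 -0.0044  1.3192 -0.0272]
joint_vel [-0.     -0.0001 -0.0001 -0.0004  0.0001  0.002  -0.0004]
tau [ 6.00000e-04 -3.79911e+01  1.46200e-01 -2.30593e+01  1.22000e-02
  1.33000e-02  0.00000e+00]
position [0.1669 0.5233 0.2302]
eef_rot [ 0.2405  1.5575 -0.2442]
force [ 0.114  -0.2266 -0.1004]
ft_torque [-0.0477  0.0154 -0.0058]
opening 0.0851
0.0187
side {'fx': 398.1458, 'fy': 398.1458, 'cx': 324.9058, 'cy': 199.3723, 'dist': [-0.0205, 0.0, 0.0, 0.0, 0.0], 'view': [[0.895, -0.4459, 0.0077, -0.4896], [0.2544, 0.5247, 0.8124, -0.1959], [-0.3663, -0.7251, 0.5831, -1.1582], [0.0, 0.0, 0.0, 1.0]]}
top {'fx': 495.4403, 'fy': 495.4403, 'cx': 327.1971, 'cy': 202.5214, 'dist': [-0.0333, 0.0, 0.0, 0.0, 0.0], 'view': [[-0.0207, -0.9997, -0.0126, 0.0305], [0.9824, -0.0227, 0.1852, -0.5621], [-0.1854, -0.0086, 0.9826, -1.2538], [0.0, 0.0, 0.0, 1.0]]}
wrist {'fx': 279.109, 'fy': 279.109, 'cx': 319.7901, 'cy': 197.4287, 'dist': [-0.0448, 0.0, 0.0, 0.0, 0.0], 'T_tool_cam': [[-0.0006, 0.2933, -0.956, -0.1415], [1.0, 0.0005, -0.0005, 0.0004], [0.0003, -0.956, -0.2933, -0.0755], [0.0, 0.0, 0.0, 1.0]]}
```

View pics/side0.png

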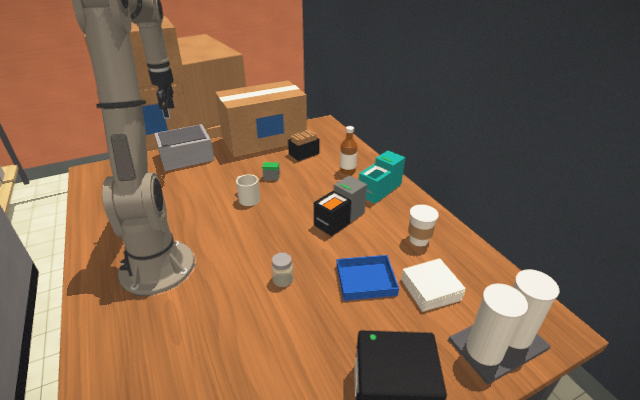

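View pics/top0.png

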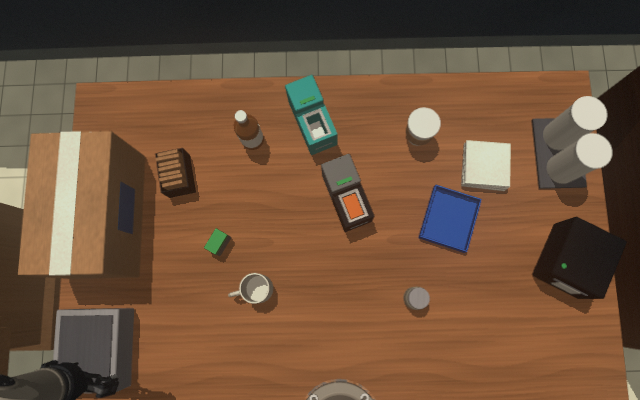

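View pics/wrist0.png

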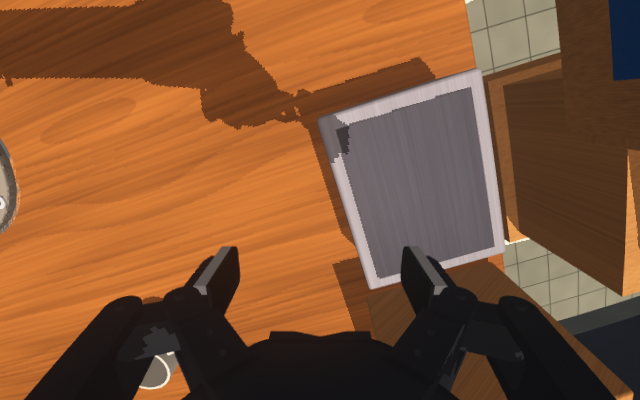

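The side and top views show the black scanner with the orange pack at top-view (353,206), the green pack at (217,242) and the tray at (450,219). The turquoise look-alike is at (315,125). I'll locate each of them in both cameras.

```bash
cat > h.py <<'E'
from workcell import env
import cv2,numpy as np
from scipy.spatial.transform import Rotation as R
def cal(n):
    c=env.get_calibration(n); K=np.array([[c['fx'],0,c['cx']],[0,c['fy'],c['cy']],[0,0,1]]); return c,K,np.array(c['dist'])
def T_wc(n,s=None):
    c,_,_=cal(n)
    if 'view' in c: return np.linalg.inv(np.array(c['view']))
    s=s or env.get_state()
    T=np.eye(4);T[:3,:3]=R.from_rotvec(s['eef_rot']).as_matrix();T[:3,3]=s['position']
    return T@np.array(c['T_tool_cam'])
def w(n,p,s=None): return (T_wc(n,s)@np.r_[p,1])[:3]
def proj(n,P,s=None):
    c,K,d=cal(n);V=np.linalg.inv(T_wc(n,s));P=np.atleast_2d(P)
    q=P@V[:3,:3].T+V[:3,3]; q=q*[1,-1,-1]
    return cv2.projectPoints(q.reshape(-1,1,3),np.zeros(3),np.zeros(3),K,d)[0].reshape(-1,2)
def back(n,uv,z,s=None):
    c,K,d=cal(n);T=T_wc(n,s)
    u=cv2.undistortPoints(np.array(uv,float).reshape(-1,1,2),K,d).reshape(-1,2)
    D=np.c_[u[:,0],-u[:,1],-np.ones(len(u))]@T[:3,:3].T
    return T[:3,3]+D*((z-T[2,3])/D[:,2])[:,None]
E
python3 - <<'E'
from h import *
for n in ["top","side"]:
    env.grab_frame(n)
    for t in ["bay_rim","bay","spent_center","fresh_center","tray"]:
        r=env.landmark_of(n,t); print(n,t,[(round(a['confidence'],2),np.round(w(n,a['point']),4).tolist()) for a in r[:3]])
f=env.grab_frame("top"); 
m={}
for t,z in [("spent_center",.09),("fresh_center",.06),("tray",.03)]:
    r=env.cut_out("top",t)
    for a in r[:2]:
        g=a['region'].astype(np.uint8); 
        print(t,round(a['confidence'],2),g.sum(),cv2.minAreaRect(cv2.findNonZero(g)))
cv2.imwrite('pics/topc.png',np.hstack([cv2.resize(f[140:270,290:420],None,fx=4,fy=4,interpolation=cv2.INTER_CUBIC)]))
cv2.imwrite('pics/topg.png',cv2.resize(f[180:310,160:290],None,fx=4,fy=4,interpolation=cv2.INTER_CUBIC))
E
```

```text
top bay_rim [(0.9, [0.5463, -0.0475, 0.0921]), (0.61, [0.3443, 0.2096, -0.0026]), (0.59, [0.7658, 0.0416, 0.0918])]
top bay [(0.97, [0.7652, 0.0418, -0.0053]), (0.67, [0.5453, -0.0467, -0.0061]), (0.46, [0.3454, 0.2104, -0.0006])]
top spent_center [(0.69, [0.52, -0.3054, -0.004]), (0.67, [0.5481, -0.0462, 0.0568])]
top fresh_center [(0.97, [0.468, 0.3145, 0.0337])]
top tray [(0.73, [0.517, -0.3065, -0.0004])]
side bay_rim [(0.98, [0.5483, -0.049, 0.0966]), (0.65, [0.7693, 0.0399, 0.093])]
side bay [(0.89, [0.7649, 0.0364, -0.001]), (0.61, [0.544, -0.0512, 0.0018])]
side spent_center [(0.55, [0.5485, -0.0497, 0.0587]), (0.46, [0.5475, -0.0505, 0.0019])]
side fresh_center [(0.85, [0.4696, 0.3086, 0.0299])]
side tray [(0.89, [0.5186, -0.3156, 0.001])]
spent_center 0.68 329 ((352.9310607910156, 205.67237854003906), (23.503854751586914, 14.575016021728516), 66.80140686035156)
spent_center 0.15 398 ((217.1305694580078, 242.3439483642578), (17.956954956054688, 22.825284957885742), 28.610458374023438)
fresh_center 0.59 426 ((217.48532104492188, 242.191162109375), (18.521846771240234, 23.495304107666016), 30.963754653930664)
fresh_center 0.46 979 ((421.25006103515625, 125.25003051757812), (31.819805145263672, 38.18376159667969), 45.0)
tray 0.82 2866 ((449.9081115722656, 218.5486602783203), (51.317989349365234, 57.71435546875), 17.10272979736328)
```

View pics/topc.png

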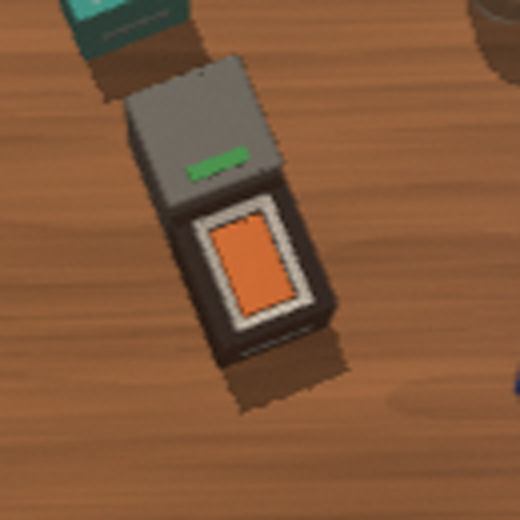

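View pics/topg.png

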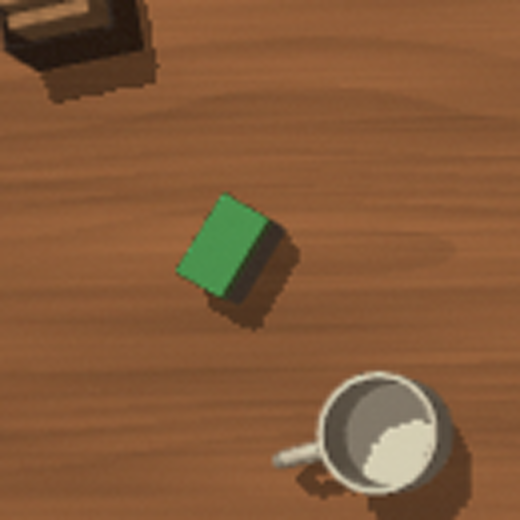

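Run:
```python
from h import *
s=env.get_state(); print(s['time']); print(np.round(R.from_rotvec(s['eef_rot']).as_matrix(),3))
def yaw(a,b): d=(b-a);return np.degrees(np.arctan2(d[1],d[0])),np.linalg.norm(d)
c=np.array([[193,218],[270,195],[314,300],[238,330]])/4.+[290,140]-.4
P=back('top',c,.095); print(P.mean(0)); print(yaw(P[3],P[0]),yaw(P[2],P[1]),yaw(P[0],P[1]),yaw(P[3],P[2]))
g=np.array([[226,194],[269,218],[222,298],[178,270]])/4.+[160,180]-.4
P=back('top',g,.06); print(P.mean(0)); print(yaw(P[3],P[0]),yaw(P[2],P[1]),yaw(P[0],P[1]),yaw(P[3],P[2]))
r=env.cut_out("top","tray")[0]['region'].astype(np.uint8)
b=cv2.boxPoints(cv2.minAreaRect(cv2.findNonZero(r))); P=back('top',b,.03);print(P.mean(0));print([yaw(P[i],P[(i+1)%4]) for i in range(4)])
```

```text
0.95
[[ 0.     0.304  0.953]
 [ 0.     0.953 -0.304]
 [-1.     0.    -0.   ]]
[ 0.54743514 -0.04780041  0.095     ]
(np.float64(20.078720484058685), np.float64(0.07768396752881994)) (np.float64(20.508007522273665), np.float64(0.07338993203860818)) (np.float64(-74.37816420378851), np.float64(0.0515825566913499)) (np.float64(-69.6041697499686), np.float64(0.05197723876273715))
[0.46675907 0.31009756 0.06      ]
(np.float64(-31.73625911501146), np.float64(0.05762711321546634)) (np.float64(-30.03849314106875), np.float64(0.059337500910003976)) (np.float64(-119.89313439683578), np.float64(0.03281414494903366)) (np.float64(-122.77898087713035), np.float64(0.03456089938227584))
[ 0.51671548 -0.30779076  0.03      ]
[(np.float64(-19.968652947404856), np.float64(0.15781266753427695)), (np.float64(-108.99642129655759), np.float64(0.1367729996842114)), (np.float64(159.01042939372573), np.float64(0.15706498153362233)), (np.float64(71.35421827602308), np.float64(0.13399052676316625))]
```

```bash
cat >> h.py <<'E'
def plan(p,yaw,n,grip=None,yawrows=None,s=None,dz=None):
    """rows (tool axes, mm/rad) from measured pose to TCP p, tool down, tool z at yaw (deg); turn in the first yawrows rows"""
    s=s or env.get_state(); Rm=R.from_rotvec(s['eef_rot']).as_matrix(); q=np.array(s['position'])
    Y=np.radians(yaw); z=np.array([np.cos(Y),np.sin(Y),0]); x=np.array([0,0,-1.]); Rt=np.c_[x,np.cross(z,x),z]
    rv=R.from_matrix(Rm.T@Rt).as_rotvec(); yr=yawrows or n
    for i in range(n):
        d=(np.array(p)-q)/(n-i); t=np.round(Rm.T@d*1e3,1)
        k=np.round(rv/yr,3) if i<yr else np.zeros(3)
        print([*t.tolist(),*(k+0.).tolist()]+([grip] if grip is not None else []))
        q=q+Rm@t/1e3; Rm=Rm@R.from_rotvec(k).as_matrix()
    print('end',q.round(4),'time',s['time'])
E
python3 - <<'E'
from h import *
plan([.545,-.048,.225],20.3,14,1,)
E
```

```text
[0.5, -30.7, 38.1, -0.047, 0.0, 0.0, 1]
[0.4, -32.5, 36.6, -0.047, 0.0, 0.0, 1]
[0.5, -34.2, 35.1, -0.047, 0.0, 0.0, 1]
[0.4, -35.8, 33.4, -0.047, 0.0, 0.0, 1]
[0.5, -37.3, 31.7, -0.047, 0.0, 0.0, 1]
[0.4, -38.8, 29.9, -0.047, 0.0, 0.0, 1]
[0.5, -40.1, 28.1, -0.047, 0.0, 0.0, 1]
[0.4, -41.4, 26.2, -0.047, 0.0, 0.0, 1]
[0.5, -42.6, 24.2, -0.047, 0.0, 0.0, 1]
[0.4, -43.7, 22.2, -0.047, 0.0, 0.0, 1]
[0.5, -44.6, 20.1, -0.047, 0.0, 0.0, 1]
[0.4, -45.5, 18.0, -0.047, 0.0, 0.0, 1]
[0.5, -46.4, 15.8, -0.047, 0.0, 0.0, 1]
[0.4, -47.0, 13.6, -0.047, 0.0, 0.0, 1]
end [ 0.545 -0.048  0.225] time 1.0
```

>>> apply_moves:
  targets:
    - [0.5, -30.7, 38.1, -0.047, 0, 0, 1]
    - [0.5, -32.5, 36.6, -0.047, 0, 0, 1]
    - [0.5, -34.2, 35.1, -0.047, 0, 0, 1]
    - [0.5, -35.8, 33.4, -0.047, 0, 0, 1]
    - [0.5, -37.3, 31.7, -0.047, 0, 0, 1]
    - [0.5, -38.8, 29.9, -0.047, 0, 0, 1]
    - [0.5, -40.1, 28.1, -0.047, 0, 0, 1]
    - [0.5, -41.4, 26.2, -0.047, 0, 0, 1]

```text
time: 2.0
position: [0.3838, 0.1958, 0.2276]
eef_rot: [-0.054, 1.569, 0.055]
force: [0.2, 0.8, -0.5]
opening: -0.0003
```

Run:
```python
from h import *
plan([.545,-.048,.225],20.3,6,1,)
```

```text
[0.4, -42.4, 24.0, -0.048, 0.0, 0.0, 1]
[0.4, -43.5, 21.9, -0.048, 0.0, 0.0, 1]
[0.4, -44.5, 19.8, -0.048, 0.0, 0.0, 1]
[0.4, -45.4, 17.7, -0.048, 0.0, 0.0, 1]
[0.5, -46.2, 15.5, -0.048, 0.0, 0.0, 1]
[0.4, -46.8, 13.3, -0.048, 0.0, 0.0, 1]
end [ 0.545  -0.0479  0.225 ] time 2.0
```

>>> apply_moves:
  targets:
    - [0.4, -42.4, 24.0, -0.048, 0, 0, 1]
    - [0.4, -43.5, 21.9, -0.048, 0, 0, 1]
    - [0.4, -44.5, 19.8, -0.048, 0, 0, 1]
    - [0.4, -45.4, 17.7, -0.048, 0, 0, 1]
    - [0.5, -46.2, 15.5, -0.048, 0, 0, 1]
    - [0.4, -46.8, 13.3, -0.048, 0, 0, 1]
    - [0, 0, 0, 0, 0, 0, 1]

```text
time: 2.88
position: [0.5447, -0.0524, 0.2247]
eef_rot: [-0.276, 1.554, 0.269]
force: [-0.9, 0.4, 0.1]
opening: 0.0001
```

Run:
```python
from h import *
s=env.get_state(); print(s['position'],s['eef_rot'],s['force'],np.abs(s['joint_vel']).max(), s['joint_positions'])
f=env.grab_frame('wrist'); s=env.get_state()
cv2.imwrite('pics/w1.png',f)
for t in ["bay_rim","spent_center","bay"]:
    print(t,[(round(a['confidence'],2),np.round(w('wrist',a['point'],s),4).tolist()) for a in env.landmark_of('wrist',t)[:3]])
```

```text
[ 0.54470841 -0.05236319  0.22468856] [-0.27565732  1.55363732  0.26928908] [-0.91987509  0.38262471  0.11122555] 0.060568258174204796 [-0.31882768  0.32841335  0.50530649  1.54649539 -0.15845828  1.30722699
  2.12300019]
bay_rim []
spent_center [(0.74, [0.5464, -0.0436, 0.0519])]
bay [(0.79, [0.5439, -0.0415, 0.0032]), (0.75, [0.7645, 0.044, -0.0001]), (0.59, [0.5457, -0.0435, 0.0249])]
```

View pics/w1.png

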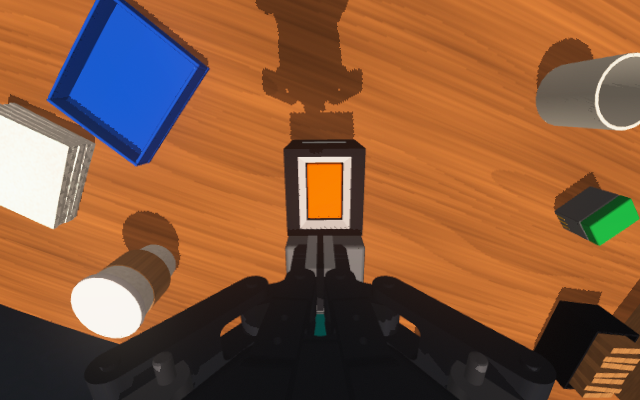

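The wrist view has the scanner mouth centred: the white rim runs about (298..351, 156..231) and the orange top about (306..343, 163..219). I'll fit these more precisely.

Run:
```python
from h import *
f=cv2.imread('pics/w1.png'); s=env.get_state()
hsv=cv2.cvtColor(f,cv2.COLOR_BGR2HSV)
roi=np.zeros(f.shape[:2],np.uint8);roi[150:240,285:365]=1
wh=((hsv[...,1]<60)&(hsv[...,2]>140)&(roi>0)).astype(np.uint8)
orr=((hsv[...,1]>180)&(hsv[...,2]>140)&(roi>0)).astype(np.uint8)
u=cv2.bitwise_or(wh,orr)
for nm,m,z in [('outer',u,.095),('orange',orr,.089)]:
    m=cv2.morphologyEx(m,cv2.MORPH_OPEN,np.ones((3,3)))
    r=cv2.minAreaRect(cv2.findNonZero(m)); b=cv2.boxPoints(r); print(nm,r,m.sum())
    P=back('wrist',b,z,s); print(P.mean(0).round(4)); 
    for i in range(4):
        d=P[(i+1)%4]-P[i]; print(round(np.degrees(np.arctan2(d[1],d[0])),1),round(np.linalg.norm(d),4))
cv2.imwrite('pics/w1c.png',cv2.resize(f[140:250,270:380],None,fx=5,fy=5,interpolation=cv2.INTER_NEAREST))
```

```text
outer ((325.0117492675781, 197.09756469726562), (79.03228759765625, 80.83733367919922), 0.7440592050552368) 3491
[ 0.5504 -0.0357  0.095 ]
-162.3 0.0862
109.7 0.077
22.5 0.0864
-70.4 0.0842
orange ((324.96551513671875, 200.65542602539062), (79.03228759765625, 73.72105407714844), 0.7440592050552368) 1874
[ 0.5555 -0.0337  0.089 ]
-162.3 0.0809
109.7 0.0793
22.5 0.0812
-70.4 0.0861
```

View pics/w1c.png

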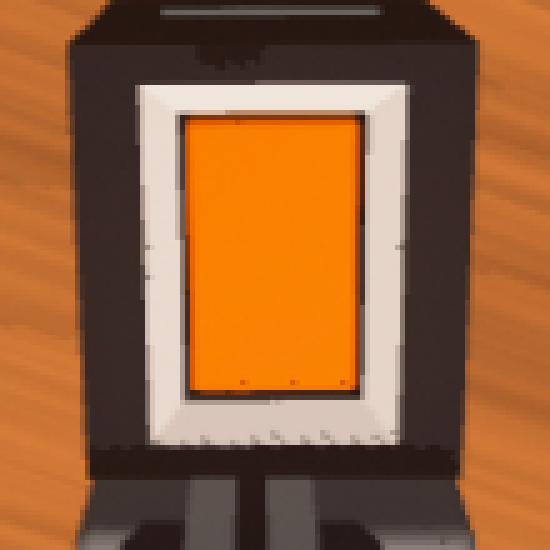

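Run:
```python
from h import *
s=env.get_state()
for nm,c,z in [('outer',[[137,84],[409,84],[400,446],[150,446]],.095),('block',[[69,41],[477,41],[461,480],[90,480]],.095),('orange',[[186,117],[361,117],[359,393],[188,393]],.088),('inner',[[179,114],[369,114],[363,400],[185,400]],.087)]:
    P=back('wrist',np.array(c)/5+[270,140]-.5,z,s); print(nm,P.mean(0).round(4))
    for i in range(4):
        d=P[(i+1)%4]-P[i]; print('  ',round(np.degrees(np.arctan2(d[1],d[0])),1),round(np.linalg.norm(d),4))
print(np.degrees(R.from_rotvec(s['eef_rot']).as_matrix()[:,2]))
Rm=R.from_rotvec(s['eef_rot']).as_matrix();print(np.degrees(np.arctan2(Rm[1,2],Rm[0,2])),Rm[:,0])
plan([.5465,-.0465,.15],20.3,4,1)
```

```text
outer [ 0.5457 -0.0383  0.095 ]
   110.5 0.053
   20.9 0.0764
   -69.6 0.0527
   -158.9 0.0764
block [ 0.5455 -0.0383  0.095 ]
   110.5 0.0788
   21.1 0.0926
   -69.6 0.0789
   -159.0 0.0925
orange [ 0.545  -0.0386  0.088 ]
   110.4 0.0352
   21.4 0.0594
   -69.6 0.0365
   -159.9 0.0594
inner [ 0.5457 -0.0382  0.087 ]
   110.4 0.0383
   20.7 0.0619
   -69.6 0.0382
   -159.2 0.0618
[5.36741777e+01 2.00471691e+01 2.13048592e-03]
20.480532585657773 [-4.68615848e-04  1.36094298e-03 -9.99998964e-01]
[18.7, -0.6, 0.6, 0.001, 0.0, 0.0, 1]
[18.7, -0.6, 0.6, 0.001, 0.0, 0.0, 1]
[18.6, -0.6, 0.6, 0.001, 0.0, 0.0, 1]
[18.7, -0.6, 0.6, 0.001, 0.0, 0.0, 1]
end [ 0.5465 -0.0464  0.15  ] time 3.075
```

Run:
```python
from h import *
s=env.get_state(); f=env.grab_frame('wrist'); cv2.imwrite('pics/w2.png',f)
s2=env.get_state(); print(s['position'],s2['position'],s['eef_rot'],s2['eef_rot'],np.abs(s['joint_vel']).max())
cv2.imwrite('pics/w2c.png',cv2.resize(f[140:250,270:380],None,fx=5,fy=5,interpolation=cv2.INTER_NEAREST))
```

```text
[ 0.54346184 -0.04513427  0.224698  ] [ 0.54347664 -0.04497228  0.22477633] [-0.27935853  1.55275786  0.28160295] [-0.27981544  1.55252505  0.28193736] 0.011803665472084671
```

View pics/w2c.png

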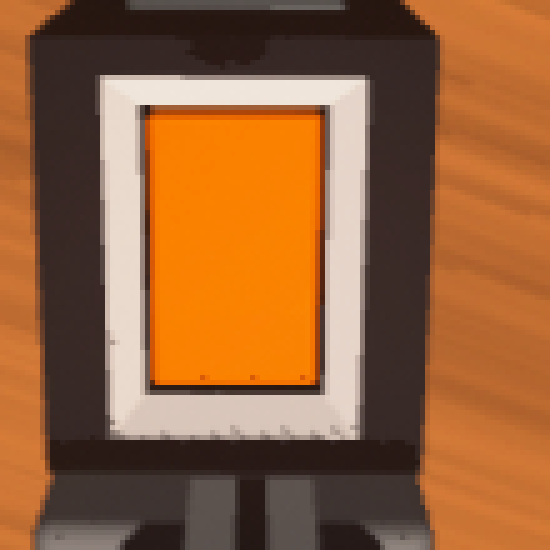

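Run:
```python
from h import *
s=dict(position=np.array([0.54346184,-0.04513427,0.224698]),eef_rot=np.array([-0.27935853,1.55275786,0.28160295]))
for nm,c,z in [('outer',[[100,76],[370,76],[358,438],[110,438]],.095),('block',[[31,35],[437,35],[420,473],[50,473]],.095),('orange',[[148,108],[324,108],[319,385],[150,385]],.088)]:
    P=back('wrist',np.array(c)/5+[270,140]-.5,z,s); print(nm,P.mean(0).round(4))
    for i in range(4):
        d=P[(i+1)%4]-P[i]; print('  ',round(np.degrees(np.arctan2(d[1],d[0])),1),round(np.linalg.norm(d),4))
s=env.get_state();Rm=R.from_rotvec(s['eef_rot']).as_matrix();print(np.degrees(np.arctan2(Rm[1,2],Rm[0,2])),Rm[:,0])
# top/side cross-check of the outer corners
P=P
f=env.grab_frame('side'); cv2.imwrite('pics/side_c.png',cv2.resize(f[180:240,300:380],None,fx=8,fy=8,interpolation=cv2.INTER_CUBIC))
```

```text
outer [ 0.5469 -0.0464  0.095 ]
   110.4 0.0525
   20.0 0.0761
   -69.6 0.0522
   -159.8 0.0761
block [ 0.547  -0.0464  0.095 ]
   110.4 0.0783
   20.4 0.0921
   -69.6 0.0785
   -159.7 0.0921
orange [ 0.5461 -0.0466  0.088 ]
   110.4 0.0353
   20.3 0.0594
   -69.6 0.036
   -160.4 0.0594
20.509981364017204 [-2.78204705e-04  1.31644584e-03 -9.99999095e-01]
```

View pics/side_c.png

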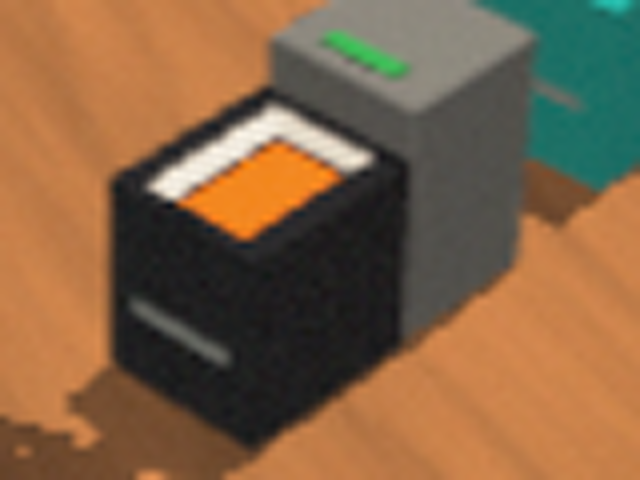

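Settled, the wrist view puts the slot centre at (0.547, -0.0465) with yaw 20.3°, which agrees with the fixed cameras to about 1 mm. I'll descend shut.

Run:
```python
from h import *
plan([.547,-.0467,.105],20.3,6,1)
```

```text
[20.0, -0.5, 0.4, 0.001, 0.0, 0.0, 1]
[20.0, -0.5, 0.5, 0.001, 0.0, 0.0, 1]
[20.0, -0.5, 0.4, 0.001, 0.0, 0.0, 1]
[20.0, -0.5, 0.5, 0.001, 0.0, 0.0, 1]
[19.9, -0.4, 0.4, 0.001, 0.0, 0.0, 1]
[20.0, -0.5, 0.5, 0.001, 0.0, 0.0, 1]
end [ 0.547  -0.0467  0.105 ] time 3.175
```

>>> apply_moves:
  targets:
    - [20, 0, 0.5, 0, 0, 0, 1]
    - [20, 0, 0.5, 0, 0, 0, 1]
    - [20, 0, 0.5, 0, 0, 0, 1]
    - [20, 0, 0.5, 0, 0, 0, 1]
    - [20, 0, 0, 0, 0, 0, 1]
    - [17, 0, 0, 0, 0, 0, 1]
    - [0, 0, 0, 0, 0, 0, 1]
    - [0, 0, 0, 0, 0, 0, 1]

```text
time: 4.18
position: [0.5462, -0.0461, 0.1085]
eef_rot: [-0.279, 1.551, 0.279]
force: [0.7, -0.1, -0.6]
opening: 0.0001
```

Run:
```python
from h import *
plan([.547,-.0467,.105],20.3,1,1)
s=env.get_state();print(s['position'],s['force'],s['joint_vel'])
```

```text
[3.5, -0.9, 0.5, 0.001, 0.001, 0.0, 1]
end [ 0.547  -0.0467  0.105 ] time 4.175
[ 0.54622346 -0.04606317  0.10848397] [ 0.71719003 -0.07253316 -0.63238783] [ 2.45904717e-03 -5.94782299e-03  3.90266929e-03 -8.88953375e-03
 -8.62004992e-04  1.27739379e-03 -8.22135686e-05]
```

>>> apply_moves:
  targets:
    - [6, -0.7, 0.5, 0, 0, 0, 1]
    - [5, 0, 0, 0, 0, 0, 1]
    - [2, 0, 0, 0, 0, 0, 1]
    - [0, 0, 0, 0, 0, 0, 1]

```text
time: 4.68
position: [0.5462, -0.0467, 0.0946]
eef_rot: [-0.279, 1.553, 0.279]
force: [0.2, 0.5, 0.7]
opening: -0.0005
```

>>> apply_moves:
  targets:
    - [2, 0, 0, 0, 0, 0, 1]

```text
time: 4.8
position: [0.5467, -0.0468, 0.093]
eef_rot: [-0.279, 1.552, 0.279]
force: [-0.0, -0.2, 0.3]
opening: -0.0001
```

>>> apply_moves:
  targets:
    - [2, 0, 0, 0, 0, 0, 1]

```text
time: 4.92
position: [0.5465, -0.0467, 0.0908]
eef_rot: [-0.279, 1.553, 0.279]
force: [-0.7, -0.1, 0.0]
opening: -0.0002
```

>>> apply_moves:
  targets:
    - [2, 0, 0, 0, 0, 0, 1]

```text
time: 5.05
position: [0.5464, -0.0467, 0.0887]
eef_rot: [-0.279, 1.553, 0.279]
force: [0.6, -0.5, 0.4]
opening: -0.0
```

>>> apply_moves:
  targets:
    - [2, 0, 0, 0, 0, 0, 1]

```text
time: 5.18
position: [0.5464, -0.0467, 0.0867]
eef_rot: [-0.279, 1.553, 0.279]
force: [-0.1, -0.2, 2.7]
opening: 0.0002
```

>>> apply_moves:
  targets:
    - [2, 0, 0, 0, 0, 0, 1]

```text
time: 5.3
position: [0.5466, -0.0469, 0.0853]
eef_rot: [-0.279, 1.552, 0.279]
force: [-1.4, -0.3, 6.0]
opening: -0.0002
```

>>> apply_moves:
  targets:
    - [1.5, 0, 0, 0, 0, 0, 1]

```text
time: 5.42
position: [0.5467, -0.0468, 0.0841]
eef_rot: [-0.279, 1.552, 0.279]
force: [-1.0, 0.7, 6.5]
opening: -0.0001
```

>>> apply_moves:
  targets:
    - [1.5, 0, 0, 0, 0, 0, 1]

```text
time: 5.55
position: [0.5467, -0.0468, 0.0827]
eef_rot: [-0.279, 1.552, 0.279]
force: [-2.1, -0.9, 6.0]
opening: -0.0003
```

>>> apply_moves:
  targets:
    - [1.5, 0, 0, 0, 0, 0, 1]

```text
time: 5.68
position: [0.5467, -0.0468, 0.0813]
eef_rot: [-0.279, 1.552, 0.279]
force: [-2.2, -0.2, 6.5]
opening: -0.0002
```

>>> apply_moves:
  targets:
    - [1, 0, 0, 0, 0, 0, 1]

```text
time: 5.8
position: [0.5467, -0.0468, 0.0803]
eef_rot: [-0.279, 1.552, 0.279]
force: [-1.7, 0.4, 7.3]
opening: 0.0002
```

>>> apply_moves:
  targets:
    - [1, 0, 0, 0, 0, 0, 1]

```text
time: 5.92
position: [0.5467, -0.0468, 0.0794]
eef_rot: [-0.279, 1.552, 0.279]
force: [-1.0, 0.0, 7.9]
opening: 0.0002
```

>>> apply_moves:
  targets:
    - [1, 0, 0, 0, 0, 0, 1]

```text
time: 6.05
position: [0.547, -0.0469, 0.0788]
eef_rot: [-0.279, 1.551, 0.279]
force: [-1.7, 0.1, 11.2]
opening: 0.0001
```

>>> apply_moves:
  targets:
    - [0.7, 0, 0, 0, 0, 0, 1]

```text
time: 6.18
position: [0.5471, -0.0469, 0.0786]
eef_rot: [-0.278, 1.551, 0.279]
force: [-3.5, -0.1, 11.6]
opening: 0.0001
```

>>> apply_moves:
  targets:
    - [0.8, 0, 0, 0, 0, 0, 1]

```text
time: 6.3
position: [0.5474, -0.047, 0.0783]
eef_rot: [-0.278, 1.55, 0.279]
force: [-3.7, 0.1, 15.5]
opening: 0.0
```

>>> apply_moves:
  targets:
    - [-4, 0, 0, 0, 0, 0, 1]
    - [-6, 0, 0, 0, 0, 0, 1]
    - [-8, 0, 0, 0, 0, 0, 1]
    - [-10, 0, 0, 0, 0, 0, 1]

```text
time: 6.8
position: [0.5462, -0.0466, 0.1039]
eef_rot: [-0.279, 1.553, 0.279]
force: [-0.1, 0.8, 0.6]
opening: -0.0002
```

>>> apply_moves:
  targets:
    - [-15, 0, 0, 0, 0, 0, 1]
    - [-25, 0, 0, 0, 0, 0, 0]
    - [-20, 0, 0, 0, 0, 0, 0]
    - [0, 0, 0, 0, 0, 0, 0]
    - [0, 0, 0, 0, 0, 0, 0]
    - [0, 0, 0, 0, 0, 0, 0]

```text
time: 7.55
position: [0.5456, -0.0465, 0.1627]
eef_rot: [-0.279, 1.555, 0.279]
force: [0.2, 0.0, 0.4]
opening: 0.085
```

Run:
```python
from h import *
s=env.get_state(); f=env.grab_frame('wrist'); s2=env.get_state(); cv2.imwrite('pics/w3.png',f)
print(s['position'],s2['position'],s['eef_rot'],s['opening'])
f=env.grab_frame('side'); cv2.imwrite('pics/side3.png',cv2.resize(f[160:240,280:400],None,fx=5,fy=5,interpolation=cv2.INTER_CUBIC))
```

```text
[ 0.5455924  -0.04651181  0.16269606] [ 0.54564202 -0.04657115  0.16274516] [-0.27851037  1.55494673  0.27925071] 0.08500883239392341
```

View pics/w3.png

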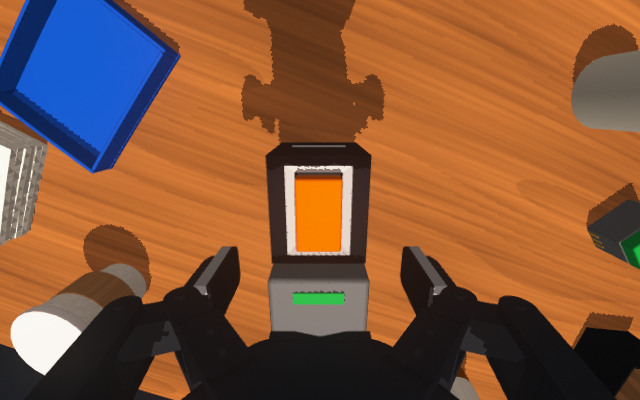

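View pics/side3.png

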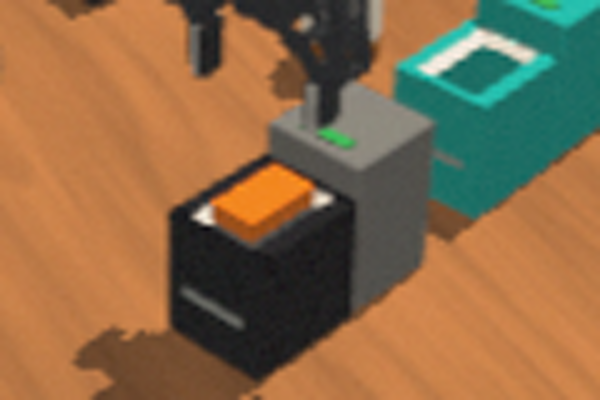

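It has popped up: the side view shows the orange top standing about 11 mm above the rim, and in the wrist view it spans (295..343, 178..252). I'll measure its centre for the grasp.

```bash
cat >> h.py <<'E'
def topface(f,s,lo,hi,roi,z,cam='wrist'):
    hsv=cv2.cvtColor(f,cv2.COLOR_BGR2HSV); m=cv2.inRange(hsv,lo,hi); k=np.zeros_like(m);k[roi[1]:roi[3],roi[0]:roi[2]]=255
    m=cv2.morphologyEx(m&k,cv2.MORPH_OPEN,np.ones((3,3)))
    n,l,st,_=cv2.connectedComponentsWithStats(m); i=1+np.argmax(st[1:,4]); pts=np.argwhere(l==i)[:,::-1].astype(float)
    P=back(cam,pts,z,s)[:,:2].astype(np.float32)
    r=cv2.minAreaRect(P*1000); b=cv2.boxPoints(r)
    print('px',st[i],'mean',P.mean(0).round(4),'rect c',np.round(r[0],1),'size',np.round(r[1],1),'ang',round(r[2],1))
    return P
E
python3 - <<'E'
from h import *
f=cv2.imread('pics/w3.png'); s=env.get_state()
topface(f,s,(5,200,180),(16,255,255),(285,160,355,262),.1065)
plan([.547,-.0467,.097],20.3,5,0)
E
```

```text
px [ 295  179   47   72 3278] mean [ 0.5451 -0.0472] rect c [546.2 -46.9] size [57.4 34.6] ang 20.3
[13.2, -0.1, 0.2, 0.0, 0.0, 0.0, 0]
[13.2, -0.1, 0.3, 0.0, 0.0, 0.0, 0]
[13.2, -0.1, 0.2, 0.0, 0.0, 0.0, 0]
[13.2, -0.1, 0.3, 0.0, 0.0, 0.0, 0]
[13.1, -0.2, 0.2, 0.0, 0.0, 0.0, 0]
end [ 0.547  -0.0467  0.097 ] time 7.65
```

>>> apply_moves:
  targets:
    - [20, 0, 0, 0, 0, 0, 0]
    - [20, 0, 0, 0, 0, 0, 0]
    - [14, -0.3, 0, 0, 0, 0, 0]
    - [8, 0, 0, 0, 0, 0, 0]
    - [0, 0, 0, 0, 0, 0, 0]
    - [0, 0, 0, 0, 0, 0, 0]

```text
time: 8.4
position: [0.5471, -0.0471, 0.1024]
eef_rot: [-0.279, 1.551, 0.278]
force: [-0.3, -0.3, 0.7]
opening: 0.0855
```

Run:
```python
from h import *
plan([.5462,-.0469,.097],20.3,1,0)
s=env.get_state(); print(s['force'])
```

```text
[5.4, 0.5, -0.8, 0.001, 0.001, 0.001, 0]
end [ 0.5462 -0.0469  0.097 ] time 8.4
[-0.3015057  -0.33208194  0.72239057]
```

>>> apply_moves:
  targets:
    - [5, 0.3, -0.5, 0, 0, 0, 0]
    - [0, 0, 0, 0, 0, 0, 0.3]
    - [0, 0, 0, 0, 0, 0, 0.4]
    - [0, 0, 0, 0, 0, 0, 0.45]
  force: 40

```text
time: 8.9
position: [0.546, -0.0469, 0.0969]
eef_rot: [-0.279, 1.552, 0.279]
force: [0.3, -0.0, 0.0]
opening: 0.0471
```

Run:
```python
from h import *
plan([.5462,-.0469,.097],20.3,1,0)
s=env.get_state(); f=env.grab_frame('wrist'); cv2.imwrite('pics/w4.png',f)
print(s['opening'],s['force'])
f=env.grab_frame('side'); cv2.imwrite('pics/side4.png',cv2.resize(f[160:240,280:400],None,fx=5,fy=5,interpolation=cv2.INTER_CUBIC))
```

```text
[-0.1, -0.1, 0.2, 0.001, 0.0, 0.0, 0]
end [ 0.5463 -0.0469  0.097 ] time 8.9
0.04706997349802049 [ 0.25546962 -0.01474769  0.04003517]
```

View pics/w4.png

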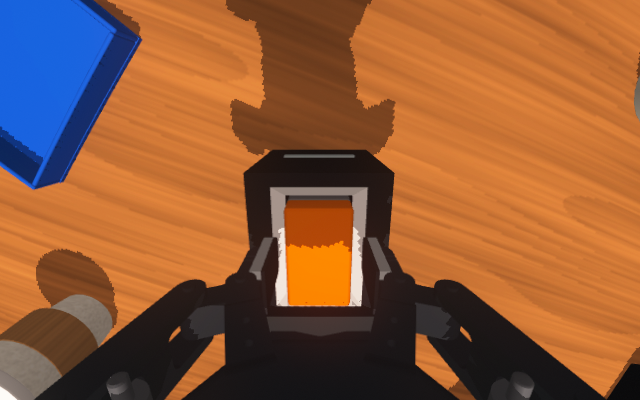

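View pics/side4.png

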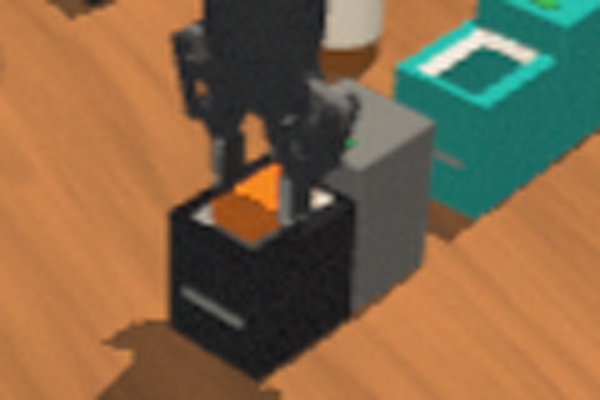

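The pack sits centred between the pads and the tips clear the rim, so I'll close on it.

>>> apply_moves:
  targets:
    - [0, 0, 0, 0, 0, 0, 0.55]
    - [0, 0, 0, 0, 0, 0, 0.62]
    - [0, 0, 0, 0, 0, 0, 0.7]
    - [0, 0, 0, 0, 0, 0, 1]
  force: 40

```text
time: 9.5
position: [0.5461, -0.0469, 0.0971]
eef_rot: [-0.279, 1.552, 0.279]
force: [-1.1, 0.2, 2.8]
opening: 0.0346
```

>>> apply_moves:
  targets:
    - [0, 0, 0, 0, 0, 0, 1]
  force: 60

```text
time: 9.62
position: [0.5461, -0.047, 0.097]
eef_rot: [-0.279, 1.552, 0.279]
force: [0.4, -0.6, 2.1]
opening: 0.0339
```

>>> apply_moves:
  targets:
    - [-3, 0, 0, 0, 0, 0, 1]
    - [-5, 0, 0, 0, 0, 0, 1]
    - [-6, 0, 0, 0, 0, 0, 1]

```text
time: 10.0
position: [0.5455, -0.0467, 0.1106]
eef_rot: [-0.279, 1.554, 0.279]
force: [0.2, -0.7, -1.8]
opening: 0.0338
```

Run:
```python
from h import *
s=env.get_state(); f=env.grab_frame('wrist'); cv2.imwrite('pics/w5.png',f)
print(s['opening'],s['force'])
f=env.grab_frame('side'); cv2.imwrite('pics/side5.png',cv2.resize(f[160:240,280:400],None,fx=5,fy=5,interpolation=cv2.INTER_CUBIC))
```

```text
0.03379332344712244 [ 0.23211136 -0.73357559 -1.7501242 ]
```

View pics/side5.png

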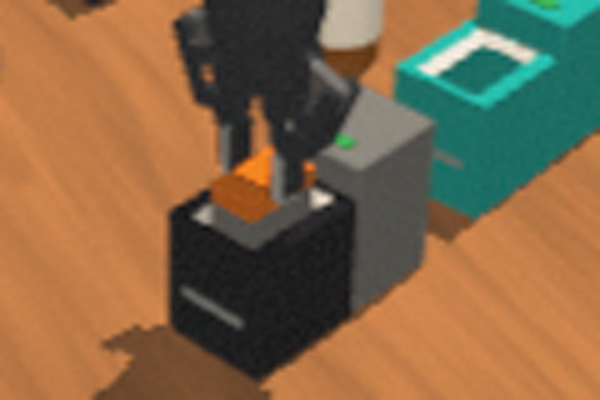

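View pics/w5.png

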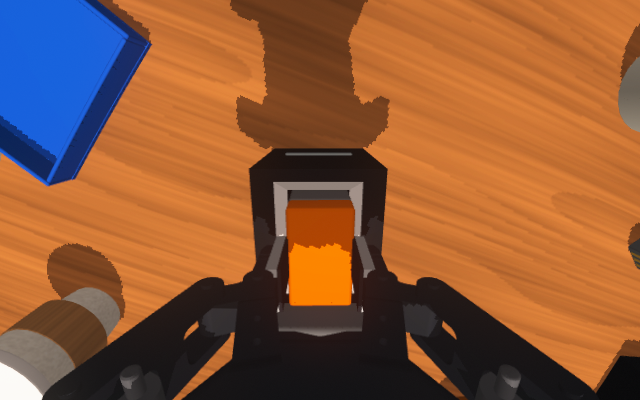

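>>> apply_moves:
  targets:
    - [-10, 0, 0, 0, 0, 0, 1]
    - [-15, 0, 0, 0, 0, 0, 1]
    - [-20, 0, 0, 0, 0, 0, 1]
    - [-15, 0, 0, 0, 0, 0, 1]
    - [-8, 0, 0, 0, 0, 0, 1]
    - [0, 0, 0, 0, 0, 0, 1]

```text
time: 10.85
position: [0.5463, -0.0469, 0.1795]
eef_rot: [-0.279, 1.551, 0.279]
force: [-0.3, -0.4, -3.4]
opening: 0.0338
```

Run:
```python
from h import *
s=env.get_state(); print(s['force'],s['opening'])
plan([.517,-.309,.178],20.3,9,1)
```

```text
[-0.2603459  -0.39629265 -3.44309372] 0.03376177029130867
[0.2, -26.2, -13.2, 0.0, 0.0, 0.0, 1]
[0.2, -26.2, -13.2, 0.0, 0.0, 0.0, 1]
[0.1, -26.2, -13.2, 0.0, 0.0, 0.0, 1]
[0.2, -26.2, -13.2, 0.0, 0.0, 0.0, 1]
[0.1, -26.1, -13.2, 0.0, 0.0, 0.0, 1]
[0.2, -26.2, -13.2, 0.0, 0.0, 0.0, 1]
[0.1, -26.1, -13.2, 0.0, 0.0, 0.0, 1]
[0.2, -26.2, -13.1, 0.0, 0.0, 0.0, 1]
[0.1, -26.1, -13.2, 0.0, 0.0, 0.0, 1]
end [ 0.5169 -0.309   0.178 ] time 10.85
```

>>> apply_moves:
  targets:
    - [0, -12, -6, 0, 0, 0, 1]
    - [0, -24, -12, 0, 0, 0, 1]
    - [0, -32, -16, 0, 0, 0, 1]
    - [0, -34, -17, 0, 0, 0, 1]
    - [0, -34, -17, 0, 0, 0, 1]
    - [0, -34, -17, 0, 0, 0, 1]
    - [0, -30, -16, 0, 0, 0, 1]
    - [0, -22, -11, 0, 0, 0, 1]
    - [0, -13, -6, 0, 0, 0, 1]
    - [0, 0, 0, 0, 0, 0, 1]

```text
time: 12.1
position: [0.5159, -0.3096, 0.1783]
eef_rot: [-0.277, 1.554, 0.277]
force: [-0.4, 0.5, -2.0]
opening: 0.034
```

Run:
```python
from h import *
s=env.get_state(); print(s['force'],s['opening'])
f=env.grab_frame('wrist'); cv2.imwrite('pics/w6.png',f)
f=env.grab_frame('side'); cv2.imwrite('pics/side6.png',cv2.resize(f[190:330,300:440],None,fx=4,fy=4,interpolation=cv2.INTER_CUBIC))
plan([.517,-.309,.08],20.3,5,1)
```

```text
[-0.37441666  0.47225121 -1.97525844] 0.03399742402385948
[19.7, -0.4, -0.2, 0.0, 0.0, 0.0, 1]
[19.7, -0.4, -0.2, 0.0, 0.0, 0.0, 1]
[19.7, -0.4, -0.2, 0.0, 0.0, 0.0, 1]
[19.6, -0.4, -0.3, 0.0, 0.0, 0.0, 1]
[19.7, -0.4, -0.2, 0.0, 0.0, 0.0, 1]
end [ 0.517 -0.309  0.08 ] time 12.2
```

View pics/w6.png

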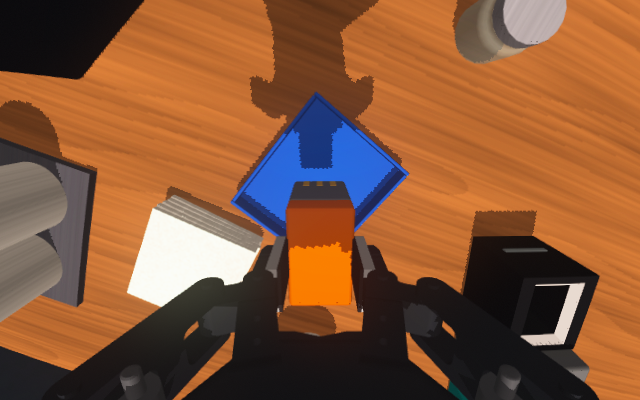

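View pics/side6.png

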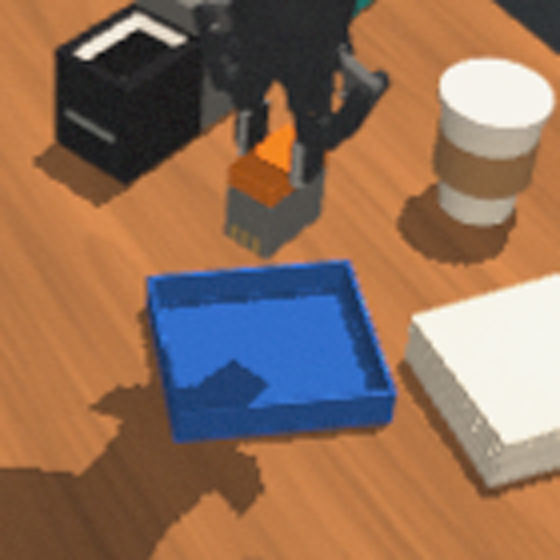

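>>> apply_moves:
  targets:
    - [12, 0, 0, 0, 0, 0, 1]
    - [22, 0, 0, 0, 0, 0, 1]
    - [25, 0, 0, 0, 0, 0, 1]
    - [25, 0, 0, 0, 0, 0, 1]
    - [16, 0, 0, 0, 0, 0, 1]
    - [8, 0, 0, 0, 0, 0, 1]
    - [0, 0, 0, 0, 0, 0, 1]

```text
time: 13.08
position: [0.517, -0.3079, 0.0705]
eef_rot: [-0.279, 1.553, 0.279]
force: [-0.4, -0.6, -2.1]
opening: 0.034
```

>>> apply_moves:
  targets:
    - [4, 0, 0, 0, 0, 0, 1]
    - [4, 0, 0, 0, 0, 0, 1]

```text
time: 13.32
position: [0.5176, -0.3087, 0.0634]
eef_rot: [-0.28, 1.551, 0.278]
force: [0.4, -0.0, -1.6]
opening: 0.0336
```

>>> apply_moves:
  targets:
    - [3, 0, 0, 0, 0, 0, 1]

```text
time: 13.45
position: [0.5171, -0.3083, 0.0598]
eef_rot: [-0.279, 1.552, 0.279]
force: [0.0, -0.4, -2.4]
opening: 0.0339
```

>>> apply_moves:
  targets:
    - [2, 0, 0, 0, 0, 0, 1]

```text
time: 13.58
position: [0.517, -0.3082, 0.0576]
eef_rot: [-0.279, 1.553, 0.279]
force: [-0.3, 0.4, -1.7]
opening: 0.0337
```

>>> apply_moves:
  targets:
    - [2, 0, 0, 0, 0, 0, 1]

```text
time: 13.7
position: [0.5171, -0.3083, 0.0557]
eef_rot: [-0.279, 1.553, 0.279]
force: [0.3, 0.1, -1.6]
opening: 0.0339
```

>>> apply_moves:
  targets:
    - [1.5, 0, 0, 0, 0, 0, 1]

```text
time: 13.82
position: [0.5171, -0.3084, 0.0551]
eef_rot: [-0.279, 1.552, 0.279]
force: [-1.4, 1.3, 7.0]
opening: 0.0344
```

>>> apply_moves:
  targets:
    - [0, 0, 0, 0, 0, 0, 0.5]
    - [0, 0, 0, 0, 0, 0, 0.3]
    - [0, 0, 0, 0, 0, 0, 0.2]
    - [-10, 0, 0, 0, 0, 0, 0.2]
    - [-20, 0, 0, 0, 0, 0, 0.2]
    - [-30, 0, 0, 0, 0, 0, 0]
    - [-35, 0, 0, 0, 0, 0, 0]
    - [-30, 0, 0, 0, 0, 0, 0]

```text
time: 14.82
position: [0.5173, -0.3086, 0.1816]
eef_rot: [-0.28, 1.551, 0.278]
force: [0.4, -0.3, -0.3]
opening: 0.0853
```

Run:
```python
from h import *
f=env.grab_frame('wrist'); cv2.imwrite('pics/w7.png',f)
s=env.get_state(); print(s['position'],s['force'],s['joint_positions'])
print([(round(a['confidence'],2),np.round(w('wrist',a['point'],s),4).tolist()) for a in env.landmark_of('wrist','spent_center')[:3]])
plan([.467,.310,.2],-31,16,0)
```

```text
[ 0.51941287 -0.31025875  0.18608214] [ 1.49943074 -1.6902521   1.68368109] [ 0.1297303   0.48180962  0.56565263  1.45207073 -0.26412515  1.27364162
  2.64468027]
[]
[-1.2, 37.5, 10.4, 0.056, 0.001, 0.0, 0]
[-1.2, 38.0, 8.3, 0.056, 0.001, 0.0, 0]
[-1.2, 38.4, 6.2, 0.056, 0.001, 0.0, 0]
[-1.2, 38.7, 4.0, 0.056, 0.001, 0.0, 0]
[-1.2, 38.9, 1.8, 0.056, 0.001, 0.0, 0]
[-1.2, 38.9, -0.3, 0.056, 0.001, 0.0, 0]
[-1.2, 38.8, -2.5, 0.056, 0.001, 0.0, 0]
[-1.2, 38.6, -4.7, 0.056, 0.001, 0.0, 0]
[-1.2, 38.3, -6.8, 0.056, 0.001, 0.0, 0]
[-1.2, 37.8, -9.0, 0.056, 0.001, 0.0, 0]
[-1.2, 37.3, -11.1, 0.056, 0.001, 0.0, 0]
[-1.2, 36.6, -13.2, 0.056, 0.001, 0.0, 0]
[-1.2, 35.8, -15.2, 0.056, 0.001, 0.0, 0]
[-1.2, 34.9, -17.1, 0.056, 0.001, 0.0, 0]
[-1.1, 33.9, -19.1, 0.056, 0.001, 0.0, 0]
[-1.1, 32.8, -21.0, 0.056, 0.001, 0.0, 0]
end [0.467 0.31  0.2  ] time 14.925
```

View pics/w7.png

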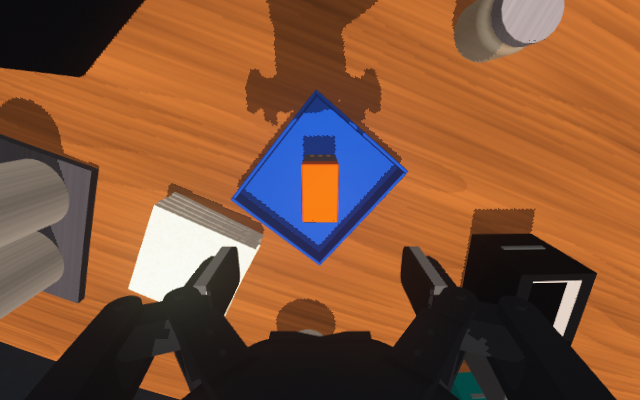

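The empty pack stands in the middle of the tray, wrist px (302..338, 163..222). Next is the green pack.

>>> apply_moves:
  targets:
    - [-4, 25, 7, 0.05, 0, 0, 0]
    - [-2, 42, 10, 0.06, 0, 0, 0]
    - [-2, 48, 7, 0.07, 0, 0, 0]
    - [-2, 48, 4, 0.07, 0, 0, 0]
    - [0, 48, 1, 0.07, 0, 0, 0]
    - [0, 48, -2, 0.07, 0, 0, 0]
    - [0, 48, -5, 0.07, 0, 0, 0]
    - [0, 48, -8, 0.07, 0, 0, 0]
    - [0, 48, -11, 0.07, 0, 0, 0]
    - [0, 46, -14, 0.07, 0, 0, 0]

```text
time: 16.18
position: [0.483, 0.1481, 0.1891]
eef_rot: [0.249, 1.557, -0.249]
force: [0.0, 0.3, -0.2]
opening: 0.0857
```

Run:
```python
from h import *
plan([.467,.310,.2],-31,5,0)
```

```text
[-2.2, 29.8, -13.1, 0.045, 0.0, 0.0, 0]
[-2.2, 29.1, -14.5, 0.045, 0.0, 0.0, 0]
[-2.2, 28.5, -15.7, 0.045, 0.0, 0.0, 0]
[-2.2, 27.7, -17.0, 0.045, 0.0, 0.0, 0]
[-2.1, 27.0, -18.3, 0.045, 0.0, 0.0, 0]
end [0.467 0.31  0.2  ] time 16.175
```

>>> apply_moves:
  targets:
    - [-3, 34, -14, 0.05, 0, 0, 0]
    - [-3, 34, -16, 0.05, 0, 0, 0]
    - [-2, 29, -16, 0.05, 0, 0, 0]
    - [-2, 22, -14, 0.04, 0, 0, 0]
    - [-1, 15, -10, 0.03, 0, 0, 0]
    - [0, 8, -6, 0, 0, 0, 0]
    - [0, 0, 0, 0, 0, 0, 0]
    - [0, 0, 0, 0, 0, 0, 0]
    - [0, 0, 0, 0, 0, 0, 0]

```text
time: 17.3
position: [0.4701, 0.3064, 0.2004]
eef_rot: [0.42, 1.529, -0.421]
force: [1.0, -0.2, -0.7]
opening: 0.0852
```

Run:
```python
from h import *
s=env.get_state(); f=env.grab_frame('wrist'); cv2.imwrite('pics/w8.png',f); s2=env.get_state()
print(s['position'],s2['position'],np.abs(s['joint_vel']).max())
print([(round(a['confidence'],2),np.round(w('wrist',a['point'],s),4).tolist()) for a in env.landmark_of('wrist','fresh_center')[:3]])
topface(f,s,(45,120,60),(75,255,255),(200,80,440,300),.06)
Rm=R.from_rotvec(s['eef_rot']).as_matrix();print(np.degrees(np.arctan2(Rm[1,2],Rm[0,2])))
```

```text
[0.47014475 0.30638337 0.20039744] [0.47010079 0.30657171 0.20041231] 0.003995398772049988
[(0.96, [0.4667, 0.3125, 0.0337]), (0.56, [0.3442, 0.2046, -0.0002])]
px [ 307  152   35   57 1912] mean [0.4654 0.3142] rect c [466.3 313.8] size [34.8 59.8] ang 59.1
-30.735124932620458
```

View pics/w8.png

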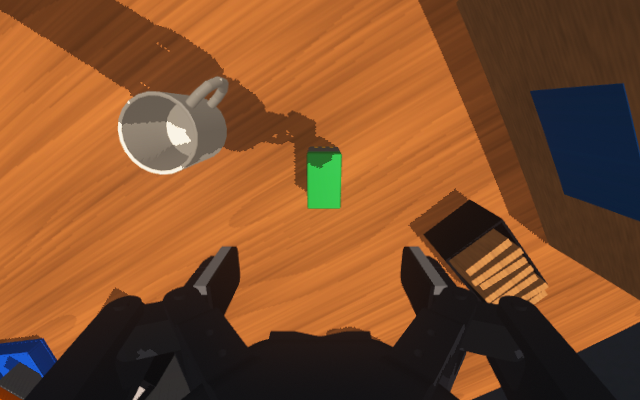

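Run:
```python
from h import *
s=env.get_state()
P=back('wrist',[[412,225],[455,190],[475,305],[502,219]],.095,s); Rm=R.from_rotvec(s['eef_rot']).as_matrix()
print(((P-[.4663,.3138,0])@Rm*1e3).round(0))
Q=back('wrist',[[412,225],[455,190]],.0,s); print(((Q-[.4663,.3138,0])@Rm*1e3).round(0))
plan([.4663,.3138,.07],-30.9,6,0)
```

```text
[[-95.  85.  35.]
 [-95. 122.  -0.]
 [-95. 163. 128.]
 [-95. 173.  29.]]
[[  0. 119.  74.]
 [  0. 170.  26.]]
[21.7, 0.7, -1.1, 0.001, 0.0, 0.0, 0]
[21.7, 0.7, -1.1, 0.001, 0.0, 0.0, 0]
[21.8, 0.7, -1.2, 0.001, 0.0, 0.0, 0]
[21.7, 0.7, -1.1, 0.001, 0.0, 0.0, 0]
[21.8, 0.6, -1.2, 0.001, 0.0, 0.0, 0]
[21.7, 0.7, -1.1, 0.001, 0.0, 0.0, 0]
end [0.4663 0.3138 0.07  ] time 17.4
```

>>> apply_moves:
  targets:
    - [15, 0.7, -1.1, 0, 0, 0, 0]
    - [25, 0.7, -1.1, 0, 0, 0, 0]
    - [30, 0.7, -1.1, 0, 0, 0, 0]
    - [30, 0.7, -1.2, 0, 0, 0, 0]
    - [18, 0.7, -1.1, 0, 0, 0, 0]
    - [10, 0.6, -1.1, 0, 0, 0, 0]
    - [0, 0, 0, 0, 0, 0, 0]
    - [0, 0, 0, 0, 0, 0, 0]

```text
time: 18.4
position: [0.4668, 0.3148, 0.073]
eef_rot: [0.42, 1.529, -0.418]
force: [-1.0, 0.7, -0.1]
opening: 0.0851
```

Run:
```python
from h import *
s=env.get_state(); f=env.grab_frame('wrist'); cv2.imwrite('pics/w9.png',f)
topface(f,s,(45,120,60),(75,255,255),(230,80,410,380),.06)
plan([.4663,.3138,.0505],-30.9,2,0)
```

```text
px [ 288  190   60   94 5321] mean [0.4632 0.3156] rect c [464.8 314.7] size [34.9 62. ] ang 59.2
[11.4, -0.6, 0.0, 0.002, 0.0, -0.001, 0]
[11.3, -0.6, 0.0, 0.002, 0.0, -0.001, 0]
end [0.4663 0.3138 0.0505] time 18.45
```

View pics/w9.png

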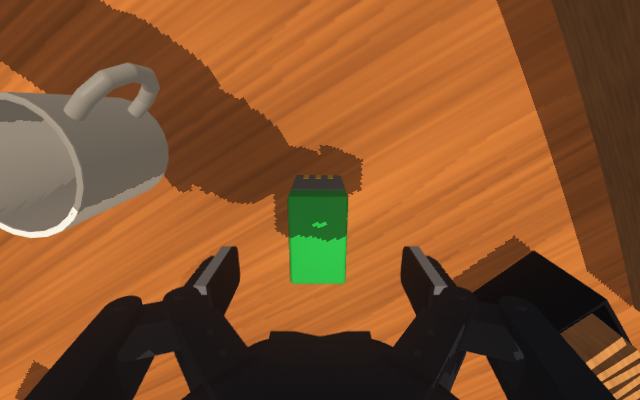

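>>> apply_moves:
  targets:
    - [11.5, -0.6, 0, 0, 0, 0, 0]
    - [11, -0.4, 0, 0, 0, 0, 0]
    - [0, 0, 0, 0, 0, 0, 0.3]
    - [0, 0, 0, 0, 0, 0, 0.4]
    - [0, 0, 0, 0, 0, 0, 0.45]
  force: 40

```text
time: 19.08
position: [0.4659, 0.3138, 0.0501]
eef_rot: [0.419, 1.529, -0.419]
force: [0.9, -0.9, -0.3]
opening: 0.047
```

Run:
```python
from h import *
s=env.get_state(); f=env.grab_frame('wrist'); cv2.imwrite('pics/w10.png',f)
plan([.4661,.3140,.0505],-30.9,1,0)
```

```text
[-0.4, 0.3, 0.1, 0.005, 0.0, -0.001, 0]
end [0.4661 0.314  0.0505] time 19.125
```

View pics/w10.png

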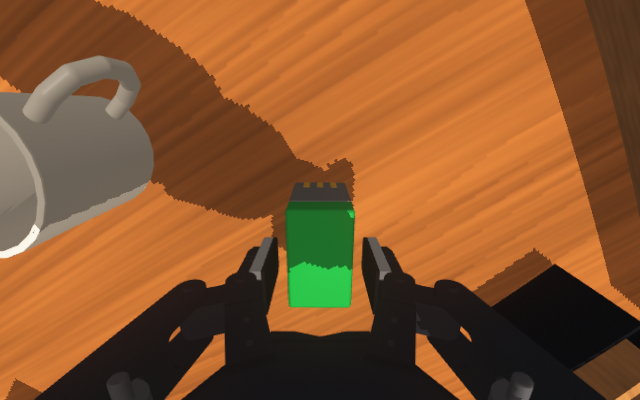

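>>> apply_moves:
  targets:
    - [-0.4, 0, 0, 0, 0, 0, 0.55]
    - [0, 0, 0, 0, 0, 0, 0.62]
    - [0, 0, 0, 0, 0, 0, 0.7]
    - [0, 0, 0, 0, 0, 0, 1]
  force: 40

```text
time: 19.62
position: [0.466, 0.3139, 0.0507]
eef_rot: [0.42, 1.529, -0.418]
force: [-0.3, -0.7, 3.9]
opening: 0.0343
```

>>> apply_moves:
  targets:
    - [0, 0, 0, 0, 0, 0, 1]
    - [-5, 0, 0, 0, 0, 0, 1]
    - [-15, 0, 0, 0, 0, 0, 1]
    - [-25, 0, 0, 0, 0, 0, 1]
    - [-30, 0, 0, 0, 0, 0, 1]
    - [-30, 0, 0, 0, 0, 0, 1]
    - [-20, 0, 0, 0, 0, 0, 1]
    - [-10, 0, 0, 0, 0, 0, 1]
  force: 60

```text
time: 20.62
position: [0.466, 0.3137, 0.1868]
eef_rot: [0.42, 1.529, -0.418]
force: [0.0, 0.7, -2.4]
opening: 0.0342
```

Run:
```python
from h import *
s=env.get_state(); print(s['opening'],s['force'])
f=env.grab_frame('wrist'); cv2.imwrite('pics/w11.png',f)
plan([.547,-.0467,.19],20.3,14,1)
```

```text
0.03415529716773653 [ 0.03596353  0.67469004 -2.36416708]
[-0.2, -19.2, 18.1, -0.064, 0.0, 0.0, 1]
[-0.2, -20.3, 16.8, -0.064, 0.0, 0.0, 1]
[-0.2, -21.4, 15.5, -0.064, 0.0, 0.0, 1]
[-0.2, -22.3, 14.1, -0.064, 0.0, 0.0, 1]
[-0.2, -23.2, 12.6, -0.064, 0.0, 0.0, 1]
[-0.2, -24.0, 11.1, -0.064, 0.0, 0.0, 1]
[-0.2, -24.6, 9.6, -0.064, 0.0, 0.0, 1]
[-0.2, -25.2, 8.0, -0.064, 0.0, 0.0, 1]
[-0.2, -25.6, 6.3, -0.064, 0.0, 0.0, 1]
[-0.3, -26.0, 4.7, -0.064, 0.0, 0.0, 1]
[-0.2, -26.2, 3.0, -0.064, 0.0, 0.0, 1]
[-0.3, -26.4, 1.4, -0.064, 0.0, 0.0, 1]
[-0.2, -26.4, -0.4, -0.064, 0.0, 0.0, 1]
[-0.3, -26.3, -2.0, -0.064, 0.0, 0.0, 1]
end [ 0.547  -0.0467  0.19  ] time 20.675
```

View pics/w11.png

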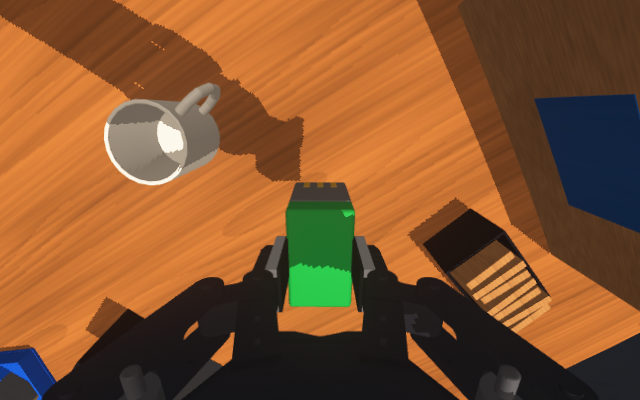

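>>> apply_moves:
  targets:
    - [0, -10, 9, -0.03, 0, 0, 1]
    - [0, -19, 18, -0.06, 0, 0, 1]
    - [-1, -22, 18, -0.07, 0, 0, 1]
    - [-1, -24, 16, -0.07, 0, 0, 1]
    - [0, -25, 14, -0.07, 0, 0, 1]
    - [0, -26, 12, -0.07, 0, 0, 1]
    - [0, -28, 11, -0.07, 0, 0, 1]
    - [0, -28, 9, -0.07, 0, 0, 1]
    - [0, -28, 7, -0.07, 0, 0, 1]
    - [0, -28, 5, -0.07, 0, 0, 1]

```text
time: 21.92
position: [0.5236, 0.0481, 0.1862]
eef_rot: [-0.092, 1.571, 0.092]
force: [-0.0, -0.4, -2.5]
opening: 0.0339
```

Run:
```python
from h import *
s=env.get_state(); print(s['opening'],s['force'])
plan([.5465,-.0467,.19],20.3,5,1)
```

```text
0.033948188594470824 [-0.02501787 -0.35272515 -2.47278289]
[-0.8, -19.4, 2.3, -0.047, 0.0, 0.0, 1]
[-0.8, -19.4, 1.4, -0.047, 0.0, 0.0, 1]
[-0.7, -19.5, 0.5, -0.047, 0.0, 0.0, 1]
[-0.8, -19.5, -0.4, -0.047, 0.0, 0.0, 1]
[-0.7, -19.4, -1.3, -0.047, 0.0, 0.0, 1]
end [ 0.5465 -0.0467  0.19  ] time 21.925
```

>>> apply_moves:
  targets:
    - [-0.5, -25, 2, -0.05, 0, 0, 1]
    - [-0.5, -22, 1, -0.05, 0, 0, 1]
    - [-0.5, -18, 0, -0.05, 0, 0, 1]
    - [-0.5, -12, -1, -0.04, 0, 0, 1]
    - [0, -6, -1, -0.02, 0, 0, 1]
    - [0, 0, 0, 0, 0, 0, 1]
    - [0, 0, 0, 0, 0, 0, 1]
    - [0, 0, 0, 0, 0, 0, 1]

```text
time: 22.92
position: [0.5406, -0.0316, 0.1891]
eef_rot: [-0.256, 1.556, 0.257]
force: [-0.1, 0.1, -1.8]
opening: 0.0338
```

Run:
```python
from h import *
s=env.get_state(); print(s['opening'],s['force'],s['joint_vel'].round(3))
plan([.5465,-.0467,.19],20.3,1,1)
```

```text
0.033780248263225364 [-0.07264141  0.12668637 -1.7869356 ] [ 0.    -0.001  0.003 -0.001  0.002 -0.     0.003]
[-0.9, -16.2, 0.7, -0.028, 0.0, 0.0, 1]
end [ 0.5465 -0.0467  0.19  ] time 22.925
```

>>> apply_moves:
  targets:
    - [0, -8, 0.4, -0.028, 0, 0, 1]
    - [10, -8, 0.4, 0, 0, 0, 1]
    - [15, 0, 0, 0, 0, 0, 1]
    - [0, 0, 0, 0, 0, 0, 1]
    - [0, 0, 0, 0, 0, 0, 1]
    - [0, 0, 0, 0, 0, 0, 1]

```text
time: 23.68
position: [0.5471, -0.047, 0.1646]
eef_rot: [-0.277, 1.552, 0.277]
force: [0.5, -0.5, -2.3]
opening: 0.0341
```

Run:
```python
from h import *
s=env.get_state(); print(s['opening'],s['force'],s['joint_vel'].round(3))
f=env.grab_frame('wrist'); cv2.imwrite('pics/w12.png',f)
plan([.5465,-.0467,.155],20.3,1,1)
f=env.grab_frame('side'); cv2.imwrite('pics/side12.png',cv2.resize(f[160:240,280:400],None,fx=5,fy=5,interpolation=cv2.INTER_CUBIC))
```

```text
0.03413605327826065 [ 0.52588398 -0.46141668 -2.25943961] [ 0.002 -0.003  0.001 -0.002  0.001  0.     0.001]
[9.7, 0.6, -0.4, -0.001, 0.001, 0.0, 1]
end [ 0.5465 -0.0467  0.155 ] time 23.725
```

View pics/w12.png

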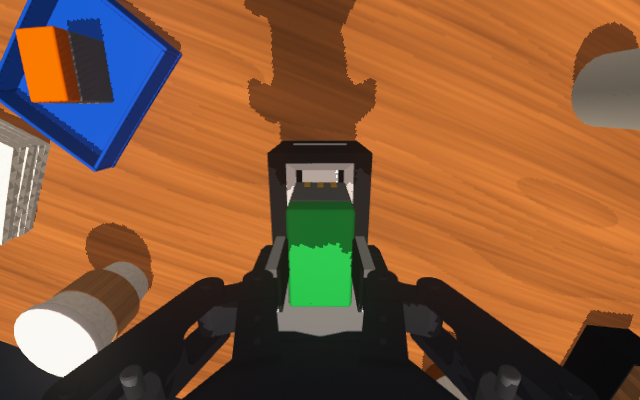

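View pics/side12.png

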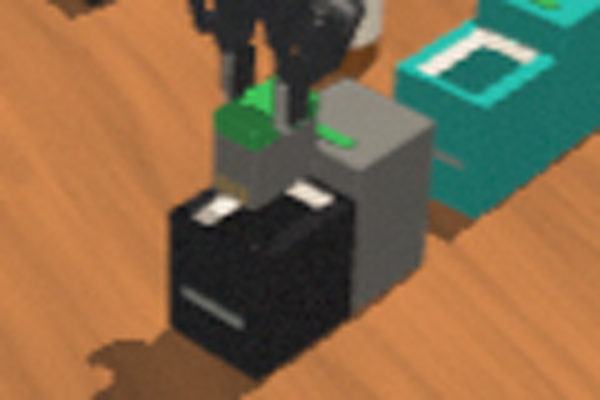

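>>> apply_moves:
  targets:
    - [8, 0.4, -0.6, 0, 0, 0, 1]
    - [8, 0, 0, 0, 0, 0, 1]
    - [0, 0, 0, 0, 0, 0, 1]

```text
time: 24.15
position: [0.545, -0.0469, 0.1469]
eef_rot: [-0.277, 1.556, 0.278]
force: [0.2, -0.5, -1.8]
opening: 0.0338
```

>>> apply_moves:
  targets:
    - [3, 0, 0, 0, 0, 0, 1]

```text
time: 24.28
position: [0.5463, -0.0472, 0.1452]
eef_rot: [-0.277, 1.552, 0.277]
force: [-0.2, -1.0, -1.3]
opening: 0.0341
```

>>> apply_moves:
  targets:
    - [3, 0, 0, 0, 0, 0, 1]

```text
time: 24.4
position: [0.5462, -0.0471, 0.1422]
eef_rot: [-0.277, 1.552, 0.277]
force: [-0.4, -0.1, -2.2]
opening: 0.0344
```

>>> apply_moves:
  targets:
    - [2, 0, 0, 0, 0, 0, 1]

```text
time: 24.52
position: [0.546, -0.0471, 0.1401]
eef_rot: [-0.277, 1.553, 0.277]
force: [-0.4, 0.0, -1.9]
opening: 0.0341
```

>>> apply_moves:
  targets:
    - [2, 0, 0, 0, 0, 0, 1]

```text
time: 24.65
position: [0.5461, -0.0471, 0.1381]
eef_rot: [-0.277, 1.553, 0.277]
force: [-0.2, -1.2, -1.8]
opening: 0.0343
```

>>> apply_moves:
  targets:
    - [2, 0, 0, 0, 0, 0, 1]

```text
time: 24.78
position: [0.5461, -0.0471, 0.1361]
eef_rot: [-0.277, 1.553, 0.277]
force: [-0.2, -0.3, -2.0]
opening: 0.0342
```

>>> apply_moves:
  targets:
    - [2, 0, 0, 0, 0, 0, 1]

```text
time: 24.9
position: [0.5461, -0.0471, 0.1341]
eef_rot: [-0.277, 1.553, 0.277]
force: [-0.1, 0.8, -2.1]
opening: 0.0342
```

>>> apply_moves:
  targets:
    - [3, 0, 0, 0, 0, 0, 1]
    - [3, 0, 0, 0, 0, 0, 1]

```text
time: 25.15
position: [0.546, -0.0471, 0.128]
eef_rot: [-0.277, 1.553, 0.277]
force: [-0.3, -0.9, -2.9]
opening: 0.034
```

>>> apply_moves:
  targets:
    - [4, 0, 0, 0, 0, 0, 1]
    - [4, 0, 0, 0, 0, 0, 1]

```text
time: 25.4
position: [0.546, -0.0471, 0.1199]
eef_rot: [-0.277, 1.553, 0.277]
force: [-0.3, 0.9, -3.0]
opening: 0.0338
```

>>> apply_moves:
  targets:
    - [4, 0, 0, 0, 0, 0, 1]
    - [4, 0, 0, 0, 0, 0, 1]

```text
time: 25.65
position: [0.5461, -0.0471, 0.1119]
eef_rot: [-0.277, 1.553, 0.277]
force: [-0.4, -0.0, -2.0]
opening: 0.0338
```

>>> apply_moves:
  targets:
    - [4, 0, 0, 0, 0, 0, 1]
    - [3, 0, 0, 0, 0, 0, 1]

```text
time: 25.9
position: [0.546, -0.0471, 0.1049]
eef_rot: [-0.277, 1.553, 0.277]
force: [0.4, -0.1, -2.1]
opening: 0.034
```

>>> apply_moves:
  targets:
    - [3, 0, 0, 0, 0, 0, 1]
    - [2, 0, 0, 0, 0, 0, 1]

```text
time: 26.15
position: [0.546, -0.0471, 0.1]
eef_rot: [-0.277, 1.553, 0.277]
force: [0.2, -0.2, -2.5]
opening: 0.0343
```

>>> apply_moves:
  targets:
    - [1.5, 0, 0, 0, 0, 0, 1]

```text
time: 26.28
position: [0.5461, -0.0471, 0.0986]
eef_rot: [-0.277, 1.553, 0.277]
force: [0.3, 0.4, -2.0]
opening: 0.0339
```

>>> apply_moves:
  targets:
    - [1, 0, 0, 0, 0, 0, 1]

```text
time: 26.4
position: [0.5461, -0.0471, 0.0977]
eef_rot: [-0.277, 1.553, 0.277]
force: [-0.2, 1.1, -1.4]
opening: 0.0343
```

>>> apply_moves:
  targets:
    - [0, 0, 0, 0, 0, 0, 0.5]
    - [0, 0, 0, 0, 0, 0, 0.35]
    - [0, 0, 0, 0, 0, 0, 0.25]
    - [-10, 0, 0, 0, 0, 0, 0.25]
    - [-20, 0, 0, 0, 0, 0, 0.25]
    - [-25, 0, 0, 0, 0, 0, 0.25]
    - [-15, 0, 0, 0, 0, 0, 0.5]
    - [0, 0, 0, 0, 0, 0, 1]
    - [0, 0, 0, 0, 0, 0, 1]
    - [0, 0, 0, 0, 0, 0, 1]

```text
time: 27.65
position: [0.5453, -0.047, 0.1666]
eef_rot: [-0.277, 1.555, 0.278]
force: [-0.0, 0.1, 0.5]
opening: 0.0002
```

Run:
```python
from h import *
s=env.get_state(); print(s['opening'],s['force'],s['joint_vel'].round(3))
f=env.grab_frame('wrist'); cv2.imwrite('pics/w13.png',f)
topface(f,s,(45,120,60),(75,255,255),(285,160,355,262),.1065)
plan([.5465,-.0468,.115],20.3,3,1)
f=env.grab_frame('side'); cv2.imwrite('pics/side13.png',cv2.resize(f[160:240,280:400],None,fx=5,fy=5,interpolation=cv2.INTER_CUBIC))
```

```text
0.00018938840000872452 [-0.00204601  0.10172419  0.5420658 ] [-0.     0.     0.001 -0.004  0.002  0.001  0.   ]
px [ 296  176   47   69 2894] mean [ 0.5403 -0.0483] rect c [543.1 -47.3] size [55.4 34.8] ang 20.2
[17.2, -0.1, 0.4, 0.0, -0.001, 0.0, 1]
[17.3, -0.1, 0.4, 0.0, -0.001, 0.0, 1]
[17.2, -0.0, 0.4, 0.0, -0.001, 0.0, 1]
end [ 0.5465 -0.0467  0.115 ] time 27.7
```

View pics/w13.png

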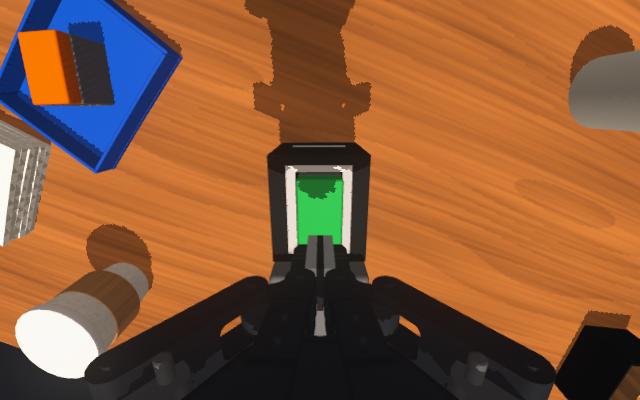

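View pics/side13.png

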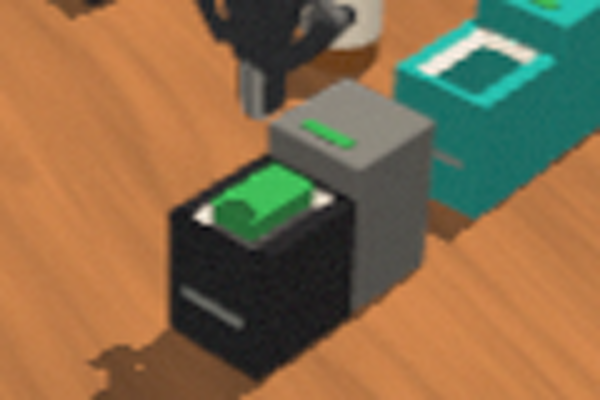

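The green pack sits level on the raised lift, green side up, and both hands are off it. I'll press it slowly with shut fingers.

>>> apply_moves:
  targets:
    - [15, 0, 0.5, 0, 0, 0, 1]
    - [18, 0, 0.5, 0, 0, 0, 1]
    - [12, 0, 0, 0, 0, 0, 1]
    - [6, 0, 0, 0, 0, 0, 1]
    - [0, 0, 0, 0, 0, 0, 1]

```text
time: 28.38
position: [0.5467, -0.0468, 0.1162]
eef_rot: [-0.277, 1.554, 0.277]
force: [-0.5, -0.3, 1.1]
opening: 0.0002
```

>>> apply_moves:
  targets:
    - [3, 0, 0, 0, 0, 0, 1]
    - [2, 0, 0, 0, 0, 0, 1]

```text
time: 28.62
position: [0.5474, -0.0468, 0.112]
eef_rot: [-0.277, 1.552, 0.277]
force: [-0.2, 0.4, 0.4]
opening: 0.0002
```

>>> apply_moves:
  targets:
    - [2, 0, 0, 0, 0, 0, 1]
    - [2, 0, 0, 0, 0, 0, 1]

```text
time: 28.88
position: [0.5471, -0.0468, 0.1077]
eef_rot: [-0.277, 1.553, 0.277]
force: [0.4, 0.2, 0.0]
opening: -0.0002
```

>>> apply_moves:
  targets:
    - [2, 0, 0, 0, 0, 0, 1]
    - [2, 0, 0, 0, 0, 0, 1]

```text
time: 29.12
position: [0.5472, -0.0468, 0.1041]
eef_rot: [-0.277, 1.552, 0.277]
force: [-0.6, 0.7, 3.7]
opening: -0.0002
```

>>> apply_moves:
  targets:
    - [2, 0, 0, 0, 0, 0, 1]
    - [2, 0, 0, 0, 0, 0, 1]

```text
time: 29.38
position: [0.5473, -0.0468, 0.1]
eef_rot: [-0.277, 1.552, 0.277]
force: [-0.8, 0.3, 4.5]
opening: -0.0001
```

>>> apply_moves:
  targets:
    - [2, 0, 0, 0, 0, 0, 1]
    - [2, 0, 0, 0, 0, 0, 1]

```text
time: 29.62
position: [0.5473, -0.0468, 0.0959]
eef_rot: [-0.277, 1.552, 0.277]
force: [-0.2, 0.2, 5.2]
opening: -0.0001
```

>>> apply_moves:
  targets:
    - [2, 0, 0, 0, 0, 0, 1]
    - [2, 0, 0, 0, 0, 0, 1]

```text
time: 29.88
position: [0.5473, -0.0468, 0.0921]
eef_rot: [-0.277, 1.552, 0.277]
force: [0.4, 0.6, 6.6]
opening: 0.0003
```

>>> apply_moves:
  targets:
    - [2, 0, 0, 0, 0, 0, 1]
    - [2, 0, 0, 0, 0, 0, 1]

```text
time: 30.12
position: [0.5473, -0.0468, 0.0882]
eef_rot: [-0.277, 1.552, 0.277]
force: [-1.6, 0.5, 6.6]
opening: -0.0003
```

>>> apply_moves:
  targets:
    - [2, 0, 0, 0, 0, 0, 1]
    - [2, 0, 0, 0, 0, 0, 1]

```text
time: 30.38
position: [0.5473, -0.0468, 0.0841]
eef_rot: [-0.277, 1.552, 0.277]
force: [-0.8, 0.1, 5.9]
opening: 0.0
```

>>> apply_moves:
  targets:
    - [2, 0, 0, 0, 0, 0, 1]
    - [1, 0, 0, 0, 0, 0, 1]

```text
time: 30.62
position: [0.5473, -0.0468, 0.0809]
eef_rot: [-0.277, 1.552, 0.277]
force: [-0.5, -0.4, 5.0]
opening: -0.0001
```

>>> apply_moves:
  targets:
    - [1, 0, 0, 0, 0, 0, 1]

```text
time: 30.75
position: [0.5473, -0.0468, 0.0801]
eef_rot: [-0.277, 1.552, 0.277]
force: [-1.8, -0.8, 7.4]
opening: -0.0002
```

>>> apply_moves:
  targets:
    - [1, 0, 0, 0, 0, 0, 1]

```text
time: 30.88
position: [0.5474, -0.0468, 0.0793]
eef_rot: [-0.277, 1.552, 0.277]
force: [-1.1, -0.0, 7.3]
opening: 0.0001
```

>>> apply_moves:
  targets:
    - [0.8, 0, 0, 0, 0, 0, 1]

```text
time: 31.0
position: [0.5476, -0.0468, 0.0788]
eef_rot: [-0.277, 1.552, 0.277]
force: [-2.1, -0.0, 10.0]
opening: 0.0
```

>>> apply_moves:
  targets:
    - [0.8, 0, 0, 0, 0, 0, 1]

```text
time: 31.12
position: [0.5477, -0.0469, 0.0785]
eef_rot: [-0.277, 1.551, 0.277]
force: [-3.9, 1.0, 13.4]
opening: 0.0001
```

>>> apply_moves:
  targets:
    - [0.7, 0, 0, 0, 0, 0, 1]

```text
time: 31.25
position: [0.5478, -0.047, 0.0783]
eef_rot: [-0.277, 1.551, 0.277]
force: [-3.5, 0.2, 14.8]
opening: 0.0002
```

>>> apply_moves:
  targets:
    - [-3, 0, 0, 0, 0, 0, 1]
    - [-3, 0, 0, 0, 0, 0, 1]
    - [-4, 0, 0, 0, 0, 0, 1]
    - [-6, 0, 0, 0, 0, 0, 1]
    - [-15, 0, 0, 0, 0, 0, 1]
    - [-30, 0, 0, 0, 0, 0, 1]
    - [-30, 0, 0, 0, 0, 0, 1]
    - [-20, 0, -20, 0, 0, 0, 1]
    - [0, 0, -20, 0, 0, 0, 1]
    - [0, 0, 0, 0, 0, 0, 1]

```text
time: 32.5
position: [0.5088, -0.0615, 0.1883]
eef_rot: [-0.276, 1.552, 0.276]
force: [0.3, -1.1, 0.5]
opening: 0.0002
```

>>> apply_moves:
  targets:
    - [0, 0, 0, 0, 0, 0, 1]
    - [0, 0, 0, 0, 0, 0, 1]

```text
time: 32.75
position: [0.51, -0.06, 0.1871]
eef_rot: [-0.278, 1.553, 0.278]
force: [0.1, -0.4, -0.3]
opening: 0.0001
```

Run:
```python
from h import *
s=env.get_state(); print(s['opening'],s['force'],s['joint_vel'].round(3))
f=env.grab_frame('wrist'); cv2.imwrite('pics/w14.png',f)
print([(round(a['confidence'],2),np.round(w('wrist',a['point'],s),4).tolist()) for a in env.landmark_of('wrist','fresh_center')[:3]])
print([(round(a['confidence'],2),np.round(w('wrist',a['point'],s),4).tolist()) for a in env.landmark_of('wrist','spent_center')[:3]])
f=env.grab_frame('side'); cv2.imwrite('pics/side14.png',cv2.resize(f[160:310,280:450],None,fx=4.5,fy=4,interpolation=cv2.INTER_CUBIC))
f=env.grab_frame('top'); cv2.imwrite('pics/top14.png',f)
print([(round(a['confidence'],2),np.round(w('top',a['point'],s),4).tolist()) for a in env.landmark_of('top','spent_center')[:3]])
```

```text
6.21216216738223e-05 [ 0.13700017 -0.36583511 -0.26078172] [0.001 0.003 0.001 0.001 0.    0.001 0.001]
[(0.73, [0.5489, -0.0452, 0.0586]), (0.42, [0.6637, -0.4171, -0.0011])]
[(0.75, [0.5197, -0.3079, 0.0295])]
[(0.66, [0.5453, -0.0457, -0.0033])]
```

View pics/w14.png

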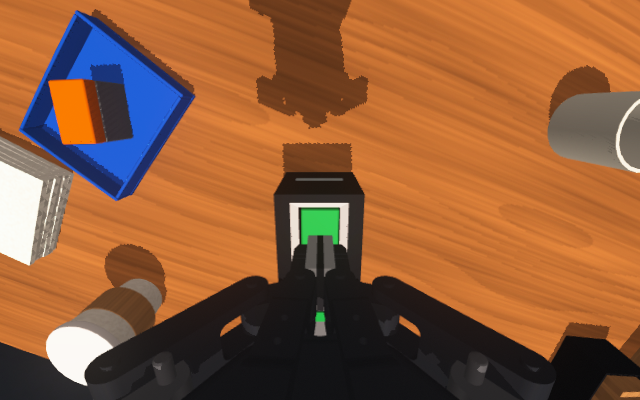

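View pics/side14.png

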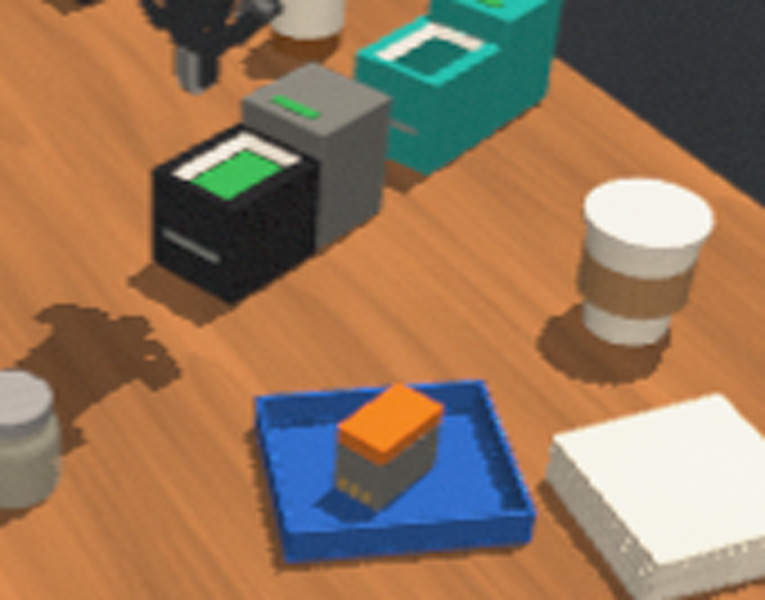

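View pics/top14.png

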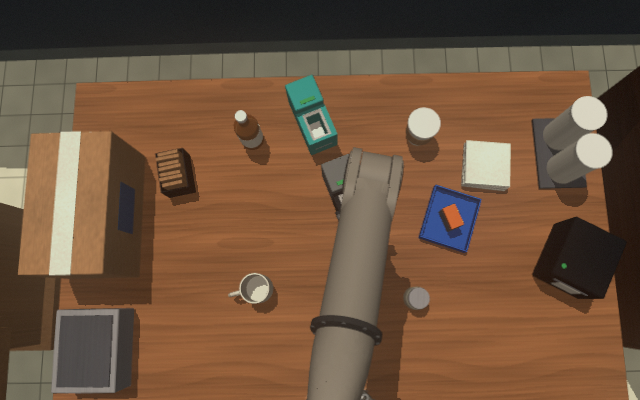

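The green pack is caught below the rim, with the white flare showing all round it in the side view. The orange pack stands in the tray, the bystanders look the same as in the first top picture, and the arm is clear. I'm handing in.

```bash
python3 -c "
from workcell import env
print(env.close_job())"
```

```text
the job is handed in; nothing more can be done
None
```

I pressed the empty pack until it popped up, lifted it out and set it down in the blue tray. Then I loaded the green pack, green side up, and pressed it until it caught. I handed in at about 33 s of the 72 s allowed; no verdict was reported.

**Forces:** The measured press force peaked at about 15.5 N on the empty pack and 14.8 N on the green one. The empty pack touched the tray floor at about 7 N before I let go.

**Last checks:**
- **Green pack:** the side and wrist pictures show its top below the rim. The network put its centre at (0.549, -0.045, 0.059), about 3 mm from the slot centre and inside the 52 to 67 mm height range.
- **Empty pack:** it stands in the tray, released, with its centre about 30 to 35 mm high.
- **Surroundings:** the bystanders look unmoved in the top picture, and the arm was clear, touching nothing.

**Disagreements:**
- The first wrist measurement of the slot was about 9 mm off because the arm was still settling. I repeated it at rest before pressing.
- In the last top picture the network reported "spent" at the scanner, where the arm hid most of the view. The pictures and the wrist estimate contradict it.

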